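# Box up gouge handles through the rotary loader

### The arm

A 7-joint arm with a two-finger parallel gripper is mounted at the origin on the work surface. World frame = base frame: x ahead of the robot, y to its left, z up, the work surface at z = 0. Lengths are in m, angles in rad, forces in N, time in s.
With the tool pointing down it reaches from about 0.425 to 1.025 m from the base axis. Payload 3.6 kg.
Tool frame: the origin (TCP) lies on the mounting face of the last link; the fingertips stand 173 mm ahead of it and the grasp point (between the pads) lies 155 mm ahead of it; z points along the fingers, y is the line along which they close (so a half turn about z gives the same grasp; the last joint's range is limited). The gripper opens to 85 mm and grips with 20 to 120 N. Pads are 22 mm wide; open, the fingers measure 114 mm over their backs; the gripper's body (76 mm by 85 mm) begins 54 mm behind the grasp point. The pads swing forward as they close: fully open they stand 13 mm farther back than shut.
Start: joints at [-1.327, 0.591, 0.048, 1.609, -0.033, 0.943, -0.034], TCP at [0.24, 0.684, 0.405] pointing down, gripper open.
Joint ranges: [-2.69, 2.69], [-0.47, 2.24], [-1.27, 1.36], [0.19, 2.51], [-1.53, 4.68], [0.08, 2.07], [-3.09, 3.09]. Speed limits (rad/s): [2.57, 2.57, 3.14, 3.14, 3.14, 3.14, 3.14].

### API

Orientations are given as a unit quaternion [x, y, z, w].
In Python, from station import monitor, viewer, manip gives the robot as it stands. The module is installed in compiled form; this text tells all that it offers.
- The arm moves only by the tool step_arm, never from a script. Its argument "increments" is one flat list of numbers, 7 for each row, row after row: the shift along the tool's x, y, z in mm, then the turn, a rotation vector about the tool's x, y, z in degrees, then the closure, from -1 (fully open) to 1 (shut). In form: [x, y, z, rx, ry, rz, fingers, x, y, z, rx, ry, rz, fingers, ...]. A call has 1 to 8 rows; each row is the pose to reach, as a shift and turn from the pose commanded when the call began, along the tool's axes at that moment; what a row does not reach only later rows make up. A row lasts 1/12 s, in which the tool goes at most 41.7 mm and 7.16 degrees, less where a joint would pass 70% of its speed; a pose out of reach is approached as far as the arm can. A call with a gripper value outside its range is refused whole. The fingers move at their own pace and stop on an object; the grip force is fixed at half the most. Time passes only in rows, so rows that repeat a pose let the fingers close. It gives the time, the measured TCP pose, the force, the opening and the grip force at its end, in the units of the state.
- monitor.observe(): the state, without advancing time (a new reading comes with each control period).
- viewer.read_camera(name): name is "scene" or "top" or "wrist"; returns a dict with "color" (480x640x3 uint8, blue, green, red), "intrinsics" (3x3 intrinsics, pixels), "world_from_camera" (4x4, takes a point from camera to world coordinates). Camera axes: x right, y up, looking along -z (the intrinsics and any distortion apply to the point x, -y, -z); pixel columns grow to the right and rows downward; lengths in m; the calibration is good to about 2 mm. A picture is of the moment at which its call begins. There is no depth.
- manip.close_job(): hands the job in; it is judged then, once.
The state is a dict: "time_s": time; "joints": joint angles; "qvel": joint speeds; "tau": joint torques, N m; "ee_pos": TCP position; "orientation": TCP orientation; "force": force on the tool from outside, world axes, zero at the start; "torque": the same for the moment, N m; "width": finger opening in m; "gripper_force": force on a finger pad.
Only numpy, scipy, OpenCV 4.12 (cv2) and the standard library are available. Lean on these libraries where they do the work, as an engineer would, in place of code of your own. Each camera call takes 0.05 s, during which the arm holds its last target. There are 200 camera calls.

### The job

Box up the turned gouge handles: first push the blue box along its rail fully home under the spout, then turn the turntable to its loading detent and put every handle that is on the table into the pocket, and only when all are in it turn the turntable a quarter turn clockwise to its other detent, over the spout, so that they all drop through the spout into the box. Then turn the empty pocket back to the loading detent, draw the box with the handles fully out along its rail, and set the blue lid on it so that it seats flat. Leave the other things on the bench where they are.

Things in the scene. Friction and masses are not known exactly. Their poses are not given: they have to be found in the camera images.
- loader: Fixed wooden loader: deck on legs, turntable on it, slide rail below. Origin on the table under the turntable pivot; z up; +y is the way the box is drawn out. Deck top 125 mm above the table, covering x -185 to +92, y -75 to +185 mm. Square aluminium spout through the deck at x 0, y +115 mm, hanging to 97 mm above the table. Loading place of the pocket: centred at x -115, y 0.
- spout (a point): Centre of the fixed square spout's opening (116 x 116 mm), at the level of the deck's top.
- carriage (a joint): Position of the blue box on its slide rail, m: 0 = fully home, centred under the spout (end stop), 0.17 = fully drawn out, clear of the deck (end stop). Grows along the loader's +y; about 2 N of friction; stays where it is left.
- box_in (a point): Centre of the inner floor of the blue receiving box, 19 mm above the table (moves with the box; axes parallel to the loader's). Open box 136 x 136 mm outside, walls 5 mm, inside 126 x 126 mm, 66 mm deep from this point to the rim.
- box_handle (a point): Grip point on the box's handle, a red upright round post 16 mm in diameter, 92 mm from the box's centre on its +y side. The post is free from 70 mm (its foot bracket) up to its top, 135 mm above the table; this point is on its axis at the top.
- turntable (a joint): Turntable angle, rad: 0 = pocket at the loading place; 1.571 (quarter turn, clockwise from above, about the vertical through loader's origin) = pocket over the spout. A spring roller clicks into a detent at 0 and at 1.571, pulling it in from about 0.25 rad either side; entering or leaving takes about 2 N at the red post, between them only light friction. Hard stops at -0.08 and 1.65.
- pocket (a point): Centre of the pocket's open bottom, at deck-top level. The pocket is a square wooden frame with no floor, 110 x 110 mm inside, walls 5 mm thick, 31 mm high, 115 mm from the pivot; turns with the turntable (axes parallel to the loader's at joint 0). What stands in it slides on the deck and falls through the spout when the pocket comes over it.
- turn_post (a point): Grip point on the turntable's handle, a red upright round post 16 mm in diameter and 50 mm long, outside the pocket, 141 mm from the pivot, 82 mm from the pocket's centre on the side that trails when turning towards the spout. 18 mm below the post's top, 185 mm above the table. Goes round with the turntable.
- lid: Loose square blue lid of the receiving box: plate 146 x 146 x 8 mm on a locating plug 108 x 108 x 6 mm that goes inside the box's rim. Origin at the centre of the plug's underside; sides parallel to its x and y axes. Seated on the box, its origin is 60 mm above box_in. 180 g.
- lid_knob (a point): Grip point on the lid's red upright round knob, 22 mm in diameter, 34 mm tall, at the lid's centre; this point is 34 mm above the lid's origin, 14 mm below the knob's top.
- handle0: Turned wooden palm-gouge handle with a brass end, 56 mm tall, about 35 g, standing on its thick end at the start (it may be missing in a run). Thick end 32 mm in diameter and 18 mm high, then a neck 18 mm in diameter from 24 mm up to the top. Origin at the centre of the thick end's underside, z along the neck.
- handle1: Turned wooden palm-gouge handle with a brass end, 56 mm tall, about 35 g, standing on its thick end at the start (it may be missing in a run). Thick end 32 mm in diameter and 18 mm high, then a neck 18 mm in diameter from 24 mm up to the top. Origin at the centre of the thick end's underside, z along the neck.
- handle2: Turned wooden palm-gouge handle with a brass end, 56 mm tall, about 35 g, standing on its thick end at the start (it may be missing in a run). Thick end 32 mm in diameter and 18 mm high, then a neck 18 mm in diameter from 24 mm up to the top. Origin at the centre of the thick end's underside, z along the neck.
- handle3: Turned wooden palm-gouge handle with a brass end, 56 mm tall, about 35 g, standing on its thick end at the start (it may be missing in a run). Thick end 32 mm in diameter and 18 mm high, then a neck 18 mm in diameter from 24 mm up to the top. Origin at the centre of the thick end's underside, z along the neck.
- handle4: Turned wooden palm-gouge handle with a brass end, 56 mm tall, about 35 g, standing on its thick end at the start (it may be missing in a run). Thick end 32 mm in diameter and 18 mm high, then a neck 18 mm in diameter from 24 mm up to the top. Origin at the centre of the thick end's underside, z along the neck.
- tin: Small amber glass jar, 40 mm in diameter, 45 mm tall; origin at the centre of its underside or close to it. Not part of the job: leave it where it is.
- stone: Grey sharpening stone, 50 x 100 x 22 mm; origin at the centre of its underside or close to it. Not part of the job: leave it where it is.
- blank: Pale carving blank, 50 x 110 x 40 mm; origin at the centre of its underside or close to it. Not part of the job: leave it where it is.
- dish: Turned wooden dish, 140 mm in diameter, 25 mm tall; origin at the centre of its underside or close to it. Not part of the job: leave it where it is.
- gouge: Carving gouge lying down, 225 mm long, 24 mm thick; origin at the centre of its underside or close to it. Not part of the job: leave it where it is.
- cup: Terracotta cup, 70 mm in diameter, 80 mm tall; origin at the centre of its underside or close to it. Not part of the job: leave it where it is.

How it is judged:
On the way, in this order (a step that is already met when the one before it is completed fails the run):
1. the box is pushed fully home under the spout (within 8 mm) (value of joint carriage below 0.008 m), for 0.2 s.
2. with the box home and the turntable at its loading detent, all the handles are in the pocket (x of handle0 in the frame of pocket between -0.057 and 0.057 m and y of handle0 in the frame of pocket between -0.057 and 0.057 m and z of handle0 in the frame of pocket between -0.006 and 0.06 m and x of handle1 in the frame of pocket between -0.057 and 0.057 m and y of handle1 in the frame of pocket between -0.057 and 0.057 m and z of handle1 in the frame of pocket between -0.006 and 0.06 m and x of handle2 in the frame of pocket between -0.057 and 0.057 m and y of handle2 in the frame of pocket between -0.057 and 0.057 m and z of handle2 in the frame of pocket between -0.006 and 0.06 m and x of handle3 in the frame of pocket between -0.057 and 0.057 m and y of handle3 in the frame of pocket between -0.057 and 0.057 m and z of handle3 in the frame of pocket between -0.006 and 0.06 m and x of handle4 in the frame of pocket between -0.057 and 0.057 m and y of handle4 in the frame of pocket between -0.057 and 0.057 m and z of handle4 in the frame of pocket between -0.006 and 0.06 m and value of joint turntable between -0.09 and 0.09 rad and value of joint carriage below 0.008 m), for 0.2 s.
3. the turntable is at the detent over the spout (within 0.1 rad), the box still home, and all the handles have dropped into the box (x of handle0 in the frame of box_in between -0.066 and 0.066 m and y of handle0 in the frame of box_in between -0.066 and 0.066 m and z of handle0 in the frame of box_in between -0.008 and 0.068 m and x of handle1 in the frame of box_in between -0.066 and 0.066 m and y of handle1 in the frame of box_in between -0.066 and 0.066 m and z of handle1 in the frame of box_in between -0.008 and 0.068 m and x of handle2 in the frame of box_in between -0.066 and 0.066 m and y of handle2 in the frame of box_in between -0.066 and 0.066 m and z of handle2 in the frame of box_in between -0.008 and 0.068 m and x of handle3 in the frame of box_in between -0.066 and 0.066 m and y of handle3 in the frame of box_in between -0.066 and 0.066 m and z of handle3 in the frame of box_in between -0.008 and 0.068 m and x of handle4 in the frame of box_in between -0.066 and 0.066 m and y of handle4 in the frame of box_in between -0.066 and 0.066 m and z of handle4 in the frame of box_in between -0.008 and 0.068 m and value of joint turntable between 1.47 and 1.67 rad and value of joint carriage below 0.008 m), for 0.2 s.
4. the box, with all the handles in it, is drawn fully out (within 12 mm) (x of handle0 in the frame of box_in between -0.066 and 0.066 m and y of handle0 in the frame of box_in between -0.066 and 0.066 m and z of handle0 in the frame of box_in between -0.008 and 0.068 m and x of handle1 in the frame of box_in between -0.066 and 0.066 m and y of handle1 in the frame of box_in between -0.066 and 0.066 m and z of handle1 in the frame of box_in between -0.008 and 0.068 m and x of handle2 in the frame of box_in between -0.066 and 0.066 m and y of handle2 in the frame of box_in between -0.066 and 0.066 m and z of handle2 in the frame of box_in between -0.008 and 0.068 m and x of handle3 in the frame of box_in between -0.066 and 0.066 m and y of handle3 in the frame of box_in between -0.066 and 0.066 m and z of handle3 in the frame of box_in between -0.008 and 0.068 m and x of handle4 in the frame of box_in between -0.066 and 0.066 m and y of handle4 in the frame of box_in between -0.066 and 0.066 m and z of handle4 in the frame of box_in between -0.008 and 0.068 m and value of joint carriage above 0.158 m), for 0.2 s.
At the end, for the whole second after the job is handed in: All handles at rest in the box, box fully drawn out (joint over 0.158), turntable at the loading detent (within 0.09 rad), lid seated on the box: centred within 14 mm each way, height within 5 mm of seated, tilt below 0.05 rad (all of step 4 and value of joint turntable between -0.09 and 0.09 rad and x of lid in the frame of box_in between -0.014 and 0.014 m and y of lid in the frame of box_in between -0.014 and 0.014 m and z of lid in the frame of box_in between 0.055 and 0.066 m and angle between lid's own z axis and vertical below 0.05 rad and linear speed of lid below 0.02 m/s and linear speed of each of handle0, handle1, handle2, handle3, handle4 below 0.05 m/s); the robot touches nothing.
It fails at once if a bystander (jar, stone, blank, dish, gouge, cup) is moved more than 40 mm (distance of any of tin, stone, blank, dish, gouge, cup from where it was at the start of the episode above 0.04 m).
Of handle0, handle1, handle2, handle3, handle4 only 3 to 5 are there at a start; the rules pass over those that are not, and their reading is None.
At some moment in a run one of handle0, handle1, handle2, handle3, handle4 may be knocked a few centimetres aside while the robot is not near it.
It also fails if it takes over 210 s, if anything falls off the work surface, if the arm or the gripper's body presses on something with over 40 N, if the wrist force passes 120 N, or if a joint passes its speed limit or range.

## Working session

There is one attempt and no reset: what is moved stays moved. The work goes in short steps, Python scripts to look and compute and a tool call to move; the robot and the scene stay as the last step left them, time stands still between calls to the robot, and variables do not carry over. Pictures are saved under pics/ and viewed, at most 14 in all, crops included, and the job is handed in when it is done.

Besides the shell and the picture viewer there is one more tool, called in YAML: its name, and indented under it one key for each argument. step_arm: Moves the arm, as the interface text tells. Its arguments: {"type":"object","properties":{"increments":{"type":"array"}},"required":["increments"]}

```bash
mkdir -p pics; cat > h.py <<'E'
import numpy as np, cv2
from scipy.spatial.transform import Rotation as R
from station import monitor, viewer, manip
def shot(cam,name,crop=None,scale=1):
    d=viewer.read_camera(cam); im=d["color"]
    np.savez(f"{cam}.npz",K=d["intrinsics"],T=d["world_from_camera"])
    if crop: im=im[crop[1]:crop[3],crop[0]:crop[2]]
    if scale!=1: im=cv2.resize(im,None,fx=scale,fy=scale,interpolation=cv2.INTER_CUBIC)
    cv2.imwrite(f"pics/{name}.png",im); return d
def px2w(cam,u,v,z):
    d=np.load(f"{cam}.npz"); K,T=d["K"],d["T"]
    r=np.linalg.solve(K,[u,v,1]); r=T[:3,:3]@[r[0],-r[1],-r[2]]; o=T[:3,3]
    return o+r*(z-o[2])/r[2]
def w2px(cam,p):
    d=np.load(f"{cam}.npz"); K,T=d["K"],d["T"]
    c=T[:3,:3].T@(np.array(p)-T[:3,3]); q=K@[c[0],-c[1],-c[2]]; return q[:2]/q[2]
def tool():
    s=monitor.observe(); return np.array(s["ee_pos"]),R.from_quat(s["orientation"]),s
E
python3 - <<'E'
from h import *
shot("top","top1"); shot("scene","scene1")
p,r,s=tool(); print(p,r.as_matrix().round(3),s["time_s"],s["width"],s["force"])
for c in("top","scene"):
    d=np.load(c+".npz"); print(d["K"].round(1),d["T"].round(3))
E
```

```text
[0.24009486 0.68366667 0.40364514] [[-0.944  0.331 -0.001]
 [ 0.331  0.944 -0.002]
 [-0.    -0.002 -1.   ]] 0.1 0.08499302893135548 [ 0.0841639  -0.69189106  1.2433967 ]
[[537.9   0.  316.1]
 [  0.  537.9 243.7]
 [  0.    0.    1. ]] [[ 1.000e-03  9.800e-01 -1.970e-01  2.900e-01]
 [-1.000e+00 -1.000e-03 -9.000e-03  1.800e-02]
 [-9.000e-03  1.970e-01  9.800e-01  1.372e+00]
 [ 0.000e+00  0.000e+00  0.000e+00  1.000e+00]]
[[490.5   0.  316.5]
 [  0.  490.5 235. ]
 [  0.    0.    1. ]] [[-0.859 -0.343  0.38   0.984]
 [ 0.511 -0.592  0.623  0.731]
 [ 0.011  0.729  0.684  0.906]
 [ 0.     0.     0.     1.   ]]
```

View pics/top1.png

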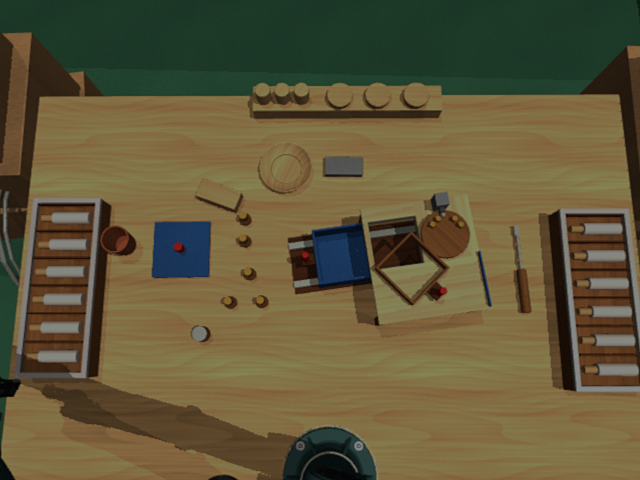

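View pics/scene1.png

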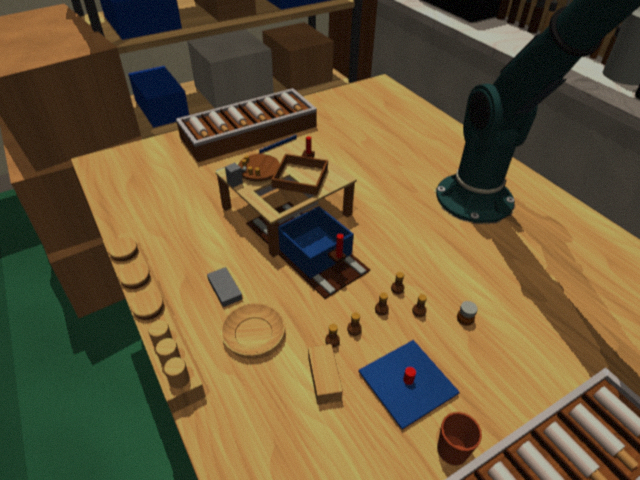

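The top view shows five handles (~(245,217), (243,240), (249,272), (228,300), (260,300)), the lid at (181,249), and the box part-way out at (340,255). The turntable is about half-way round, with its pivot at ~(445,233) and its red post at ~(440,292). Next, enlarged crops.

```bash
python3 - <<'E'
from h import *
d=shot("top","top_a",(280,180,500,330),3.6)
im=d["color"][190:350,140:300]; cv2.imwrite("pics/top_b.png",cv2.resize(im,None,fx=3.75,fy=3.75,interpolation=cv2.INTER_CUBIC))
E
```

```text
(no output)
```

View pics/top_a.png

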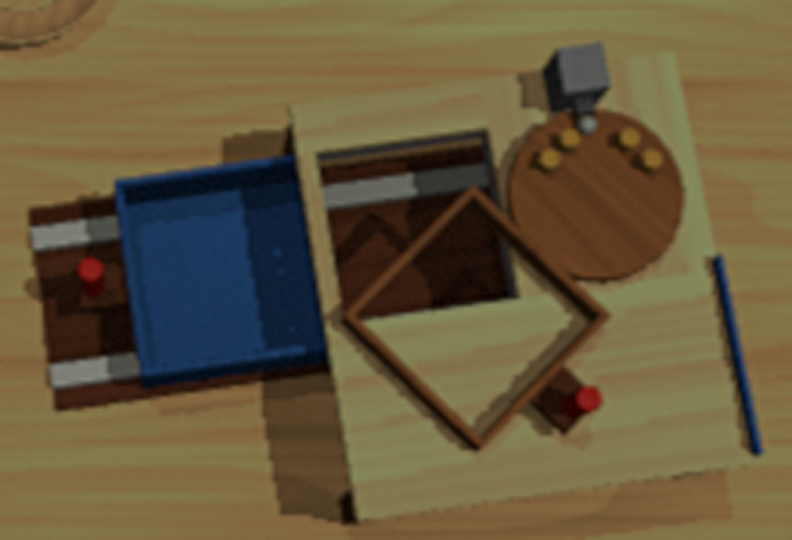

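View pics/top_b.png

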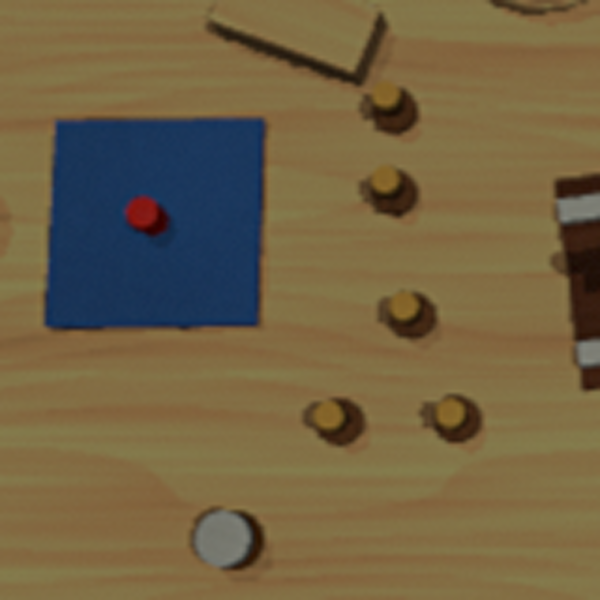

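Crop a (scale 3.6, offset 280,180): deck corners are at (292,103), (355,522), (762,463), (678,52), the box post at (90,270) and the turn post at (588,398). Crop b (scale 3.75, offset 140,190): handle tops are at (386,96), (386,181), (405,305), (329,415), (451,412), and the knob at (144,212).

```bash
python3 - <<'E'
from h import *
A=lambda u,v,z:px2w("top",280+u/3.6,180+v/3.6,z)[:2]
B=lambda u,v,z:px2w("top",140+u/3.75,190+v/3.75,z)[:2]
C=np.array([A(292,103,.125),A(355,522,.125),A(762,463,.125),A(678,52,.125)])
L=np.array([[92,185],[-185,185],[-185,-75],[92,-75]])/1000
m=C.mean(0);l=L.mean(0);H=(L-l).T@(C-m);t=np.arctan2(H[0,1]-H[1,0],H[0,0]+H[1,1])
Rm=np.array([[np.cos(t),-np.sin(t)],[np.sin(t),np.cos(t)]]);o=m-Rm@l
print("yaw",np.degrees(t),"org",o,"res",(C-(L@Rm.T+o)).round(4).tolist())
inv=lambda p:Rm.T@(p-o)
pk=np.array([A(474,188,.156),A(344,317,.156),A(478,447,.156),A(608,316,.156)]);
print("pocket",pk.mean(0),"loader",inv(pk.mean(0)),np.hypot(*inv(pk.mean(0))))
tp=A(588,398,.203);print("turnpost",tp,inv(tp),np.hypot(*inv(tp)))
bp=A(90,270,.135);print("boxpost",bp,inv(bp),"carriage",inv(bp)[1]-.115-.092)
for q in[(386,96),(386,181),(405,305),(329,415),(451,412)]:print("h",B(*q,.056),np.hypot(*B(*q,.056)))
print("lid",B(144,212,.048)); 
lc=np.array([B(57,119,.014),B(46,326,.014),B(259,326,.014),B(265,119,.014)]);print(lc.round(3).tolist(),lc.mean(0))
print("tin",B(225,538,.045))
for n,x,y in[("boxhome",0,.207),("boxout",0,.377),("pocketload",-.115,0),("turnpost load",-.115,-.082),("spout",0,.115)]:print(n,Rm@[x,y]+o,np.hypot(*(Rm@[x,y]+o)))
np.savez("loader.npz",Rm=Rm,o=o)
E
```

```text
yaw 7.833198146099512 org [ 0.56013279 -0.27445952] res [[0.0003, -0.0001], [-0.0011, 0.0018], [0.001, -0.0014], [-0.0003, -0.0004]]
pocket [ 0.47826643 -0.19063695] loader [-0.06967833  0.09419797] 0.11716793999332879
turnpost [ 0.42100879 -0.24842084] [-0.13427704  0.04475688] 0.14153975613679004
boxpost [0.51182778 0.05475705] [-0.00298549  0.33272814] carriage 0.12572813667454721
h [0.6270936  0.21435508] 0.6627175010271208
h [0.56860543 0.21271839] 0.6070924569056676
h [0.48504145 0.19783898] 0.5238372533274422
h [0.41259763 0.24558356] 0.48015422972333
h [0.41457908 0.16596181] 0.44656369685749714
lid [0.54917516 0.37569067]
[[0.622, 0.449], [0.477, 0.448], [0.477, 0.302], [0.622, 0.304]] [0.54922681 0.37576573]
tin [0.33371269 0.31253463]
boxhome [ 0.53192085 -0.06939103] 0.53642790870302
boxout [0.50875161 0.0990227 ] 0.5182988510814467
pocketload [ 0.44620585 -0.29013283] 0.5322374682484677
turnpost load [ 0.4573816  -0.37136769] 0.589162024174214
spout [ 0.54445949 -0.16053258] 0.5676326681553832
```

The fit agrees with the given sizes: residuals ≤2 mm, post radius 141.5 mm, lid 146 mm. I'll work in loader axes with tool y along loader +x, so tool (x,y,z) = loader (+y,+x,−z).

```bash
cat >> h.py <<'E'
_l=np.load("loader.npz"); Rm,o=_l["Rm"],_l["o"]; YL=7.833
def inv(p): return Rm.T@(np.array(p[:2])-o)
def go(*wps):
    """wps: loader-frame (x,y,z[,yaw rel. loader deg]) of grasp point, in m; prints shifts (mm) along start tool axes"""
    p,r,s=tool(); M=r.as_matrix(); g=p+.155*M[:,2]; yaw=np.degrees(np.arctan2(M[1,1],M[0,1]))-YL
    print("t %.2f grasp loader"%s["time_s"],(inv(g)*1e3).round(1),"z %.1f yaw %.2f tilt"%(g[2]*1e3,yaw),np.degrees(M[:2,2]).round(2),"w %.1f F"%(s["width"]*1e3),np.round(s["force"],1),"gf",np.round(s["gripper_force"],1))
    for w in wps:
        q=np.r_[Rm@w[:2]+o,w[2]]; q[:2]+=0; tcp=q+[0,0,.155]
        yw=w[3] if len(w)>3 else 0
        print(w,"->",(M.T@(tcp-p)*1e3).round(1),"rz %.1f"%(-(yw-yaw)))
E
python3 - <<'E'
from h import *
go((-.003,.333,.20),(-.003,.333,.116))
for q in [(.6271,.2144),(.5686,.2127),(.4850,.1978),(.4126,.2456),(.4146,.1660),(.5492,.3757)]: print((inv(q)*1e3).round(1))
E
```

```text
t 0.15 grasp loader [-186.5  992.6] z 248.8 yaw 62.82 tilt [-0.03 -0.1 ] w 85.4 F [ 0.1  0.8 -0.5] gf 0.0
(-0.003, 0.333, 0.2) -> [-464.6 -503.1   49.7] rz 62.8
(-0.003, 0.333, 0.116) -> [-464.6 -502.9  133.7] rz 62.8
[133.  475.2]
[ 74.8 481.5]
[-10.1 478.1]
[-75.3 535.3]
[-84.1 456.2]
[ 77.8 645.6]
```

step_arm:
  increments: [-210, -228, 0, 0, 0, 56, -0.2, -210, -228, 0, 0, 0, 56, -0.2, -210, -228, 0, 0, 0, 56, -0.2, -210, -228, 0, 0, 0, 56, -0.2, -210, -228, 0, 0, 0, 56, -0.2, -210, -228, 0, 0, 0, 56, -0.2, -210, -228, 0, 0, 0, 56, -0.2, -210, -228, 0, 0, 0, 56, -0.2]

```text
time_s: 0.82
ee_pos: [0.365, 0.3931, 0.4047]
orientation: [0.616, 0.788, -0.001, 0.001]
force: [0.4, 0.5, 0.8]
width: 0.0516
gripper_force: 0.0
```

```bash
python3 - <<'E'
from h import *
go((-.003,.333,.20),(-.003,.333,.116))
E
```

```text
t 0.82 grasp loader [-102.4  687.4] z 249.7 yaw 6.08 tilt [-0.01 -0.21] w 51.6 F [0.4 0.5 0.8] gf 0.0
(-0.003, 0.333, 0.2) -> [-363.3   61.2   50.9] rz 6.1
(-0.003, 0.333, 0.116) -> [-363.    61.3  134.9] rz 6.1
```

step_arm:
  increments: [-310, 52, 30, 0, 0, 6, -0.2, -310, 52, 30, 0, 0, 6, -0.2, -310, 52, 30, 0, 0, 6, -0.2, -310, 52, 30, 0, 0, 6, -0.2, -310, 52, 30, 0, 0, 6, -0.2, -310, 52, 30, 0, 0, 6, -0.2, -310, 52, 30, 0, 0, 6, -0.2, -310, 52, 30, 0, 0, 6, -0.2]

```text
time_s: 1.48
ee_pos: [0.4926, 0.1078, 0.3747]
orientation: [0.654, 0.757, -0.0, 0.001]
force: [0.3, 1.3, 0.4]
width: 0.0516
gripper_force: 0.0
```

step_arm:
  increments: [-52, 14, 20, 0, 0, 0, -0.2, -52, 14, 20, 0, 0, 0, -0.2, -52, 14, 20, 0, 0, 0, -0.2]

```text
time_s: 1.73
ee_pos: [0.514, 0.0586, 0.3539]
orientation: [0.655, 0.756, -0.001, 0.001]
force: [-0.6, 1.3, -0.4]
width: 0.0514
gripper_force: 0.0
```

```bash
python3 - <<'E'
from h import *
go((-.003,.333,.116))
shot("wrist","w1")
E
```

```text
t 1.73 grasp loader [ -0.4 335.8] z 198.9 yaw 0.35 tilt [-0.02 -0.16] w 51.4 F [-0.6  1.3 -0.4] gf 0.0
(-0.003, 0.333, 0.116) -> [-2.9 -2.7 82.9] rz 0.4
```

View pics/w1.png

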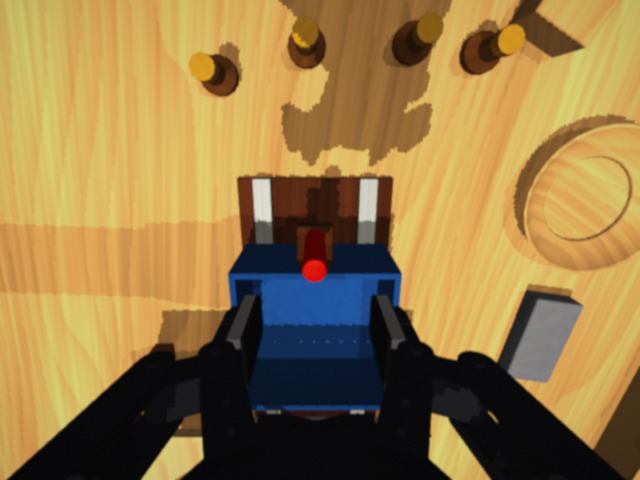

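The wrist view shows the red post top at (315,270), centred between the fingers, with the box below it. Descend and grip.

step_arm:
  increments: [-3, -3, 40, 0, 0, 0, -0.2, -3, -3, 83, 0, 0, 0, -0.2, -3, -3, 83, 0, 0, 0, -0.2, -3, -3, 83, 0, 0, 0, 1, -3, -3, 83, 0, 0, 0, 1, -3, -3, 83, 0, 0, 0, 1, -3, -3, 83, 0, 0, 0, 1]

```text
time_s: 2.37
ee_pos: [0.5118, 0.0606, 0.2741]
orientation: [0.651, 0.759, 0.002, 0.002]
force: [1.6, 1.3, 2.1]
width: 0.0143
gripper_force: 58.4
```

step_arm:
  increments: [-20, 0, 0, 0, 0, 0, 1, -40, 0, 0, 0, 0, 0, 1, -60, 0, 0, 0, 0, 0, 1, -80, 0, 0, 0, 0, 0, 1, -98, 0, 0, 0, 0, 0, 1, -112, 0, 0, 0, 0, 0, 1, -120, 0, 0, 0, 0, 0, 1, -125, 0, 0, 0, 0, 0, 1]

```text
time_s: 3.03
ee_pos: [0.5301, -0.063, 0.274]
orientation: [0.652, 0.758, 0.002, -0.0]
force: [-1.9, 13.0, 14.7]
width: 0.0147
gripper_force: 60.0
```

```bash
python3 - <<'E'
from h import *
go((0,.207,.116))
E
```

```text
t 3.03 grasp loader [ -0.5 214.1] z 119.0 yaw 0.78 tilt [0.11 0.2 ] w 14.7 F [-1.9 13.  14.7] gf 60.0
(0, 0.207, 0.116) -> [-6.6  0.8  3. ] rz 0.8
```

step_arm:
  increments: [-3, 0, 0, 0, 0, 0, 1, -3, 0, 0, 0, 0, 0, 1]

```text
time_s: 3.2
ee_pos: [0.5303, -0.0633, 0.2741]
orientation: [0.651, 0.759, 0.002, -0.002]
force: [-2.8, 8.4, 12.7]
width: 0.0144
gripper_force: 59.8
```

step_arm:
  increments: [-2, 0, 0, 0, 0, 0, 1, -2, 0, 0, 0, 0, 0, 1]

```text
time_s: 3.37
ee_pos: [0.5305, -0.0637, 0.2741]
orientation: [0.65, 0.76, 0.003, -0.003]
force: [-4.0, 12.2, 14.8]
width: 0.0144
gripper_force: 60.0
```

```bash
python3 - <<'E'
from h import *
go((0,.207,.116))
E
```

```text
t 3.37 grasp loader [ -0.6 214.1] z 119.1 yaw 1.06 tilt [-0.03  0.46] w 14.4 F [-4.  12.2 14.8] gf 60.0
(0, 0.207, 0.116) -> [-5.9  0.5  3. ] rz 1.1
```

The box doesn't move under more push, so it is at the home stop. Release, rise and settle.

step_arm:
  increments: [5, 0, 0, 0, 0, 0, -0.2, 5, 0, 0, 0, 0, 0, -0.2, 5, 0, 0, 0, 0, 0, -0.2, 5, 0, -42, 0, 0, 0, -0.2, 5, 0, -84, 0, 0, 0, -0.2, 5, 0, -140, 0, 0, 0, -0.2, 5, 0, -140, 0, 0, 0, -0.2, 5, 0, -140, 0, 0, 0, -0.2]

```text
time_s: 4.03
ee_pos: [0.5309, -0.0653, 0.4163]
orientation: [0.652, 0.758, 0.003, 0.004]
force: [0.0, -0.2, -0.0]
width: 0.0508
gripper_force: 0.0
```

step_arm:
  increments: [0, 0, 0, 0, 0, 0, -0.2, 0, 0, 0, 0, 0, 0, -0.2]

```text
time_s: 4.2
ee_pos: [0.5288, -0.064, 0.4108]
orientation: [0.652, 0.758, -0.001, -0.001]
force: [0.5, 0.3, -0.3]
width: 0.0514
gripper_force: 0.0
```

```bash
python3 - <<'E'
from h import *
d=shot("top","top2",(280,180,500,330),3.6)
go((-.1343,.0448,.26),(-.1343,.0448,.185))
cv2.imwrite("pics/top2full.png",d["color"])
E
```

```text
t 4.25 grasp loader [ -3. 213.] z 255.2 yaw 0.79 tilt [-0.18 -0.01] w 51.4 F [-0.4 -0.7 -0.3] gf 0.0
(-0.1343, 0.0448, 0.26) -> [-166.3 -134.1   -4.4] rz 0.8
(-0.1343, 0.0448, 0.185) -> [-166.3 -133.9   70.6] rz 0.8
```

View pics/top2.png

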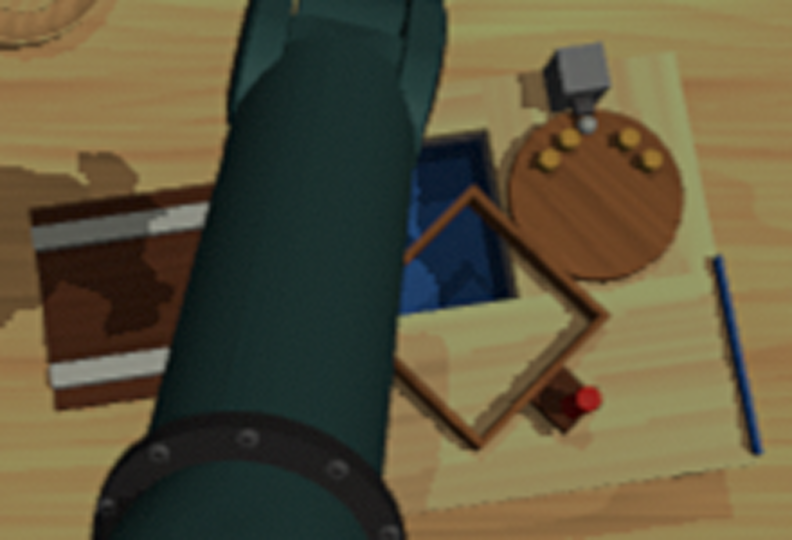

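The box shows blue through the spout, and the turntable is unmoved with its post at (588,398). Go above the turn post.

step_arm:
  increments: [-166, -134, -4, 0, 0, 1, -0.2, -166, -134, -4, 0, 0, 1, -0.2, -166, -134, -4, 0, 0, 1, -0.2, -166, -134, -4, 0, 0, 1, -0.2, -166, -134, -4, 0, 0, 1, -0.2, -166, -134, -4, 0, 0, 1, -0.2, -166, -134, -4, 0, 0, 1, -0.2, -166, -134, -4, 0, 0, 1, -0.2]

```text
time_s: 4.92
ee_pos: [0.4218, -0.2478, 0.4145]
orientation: [0.659, 0.752, -0.0, -0.001]
force: [0.9, 0.2, 0.1]
width: 0.051
gripper_force: 0.0
```

step_arm:
  increments: [0, 0, 0, 0, 0, 0, -0.2, 0, 0, 0, 0, 0, 0, -0.2]

```text
time_s: 5.08
ee_pos: [0.4231, -0.2463, 0.4151]
orientation: [0.657, 0.754, 0.0, -0.001]
force: [0.3, -0.2, -0.6]
width: 0.0511
gripper_force: 0.0
```

```bash
cat >> h.py <<'E'
def blobs(cam,im,lo,hi,z,amin=8):
    hsv=cv2.cvtColor(im,cv2.COLOR_BGR2HSV); m=cv2.inRange(hsv,np.array(lo),np.array(hi))
    n,_,st,c=cv2.connectedComponentsWithStats(m)
    return [(st[i,4],c[i].round(1).tolist(),(inv(px2w(cam,*c[i],z))*1e3).round(1).tolist()) for i in range(1,n) if st[i,4]>=amin]
E
python3 - <<'E'
from h import *
d=shot("wrist","w2"); im=d["color"]
for b in blobs("wrist",im,(0,200,200),(6,255,255),.203,40)+blobs("wrist",im,(174,200,200),(180,255,255),.203,40): print(b)
go((-.1343,.0448,.185))
E
```

```text
(np.int32(70), [522.5, 1.8], [-35.8, 186.1])
(np.int32(360), [312.1, 275.9], [-133.1, 48.0])
t 5.13 grasp loader [-132.1   46.6] z 260.2 yaw 0.02 tilt [-0.04  0.04] w 51.2 F [-0.7  0.3  0.9] gf 0.0
(-0.1343, 0.0448, 0.185) -> [-1.8 -2.3 75.2] rz 0.0
```

View pics/w2.png

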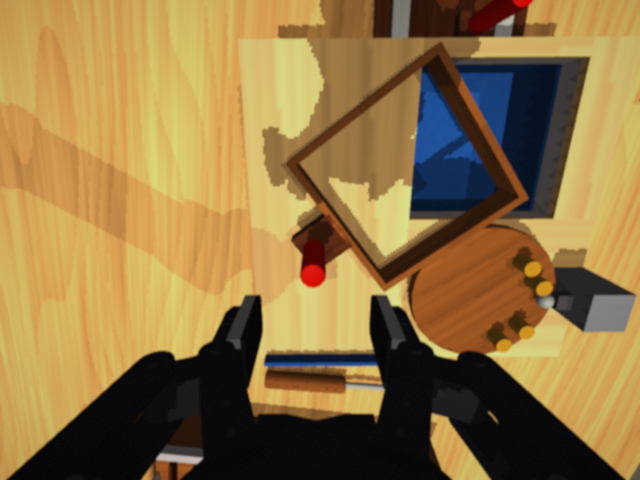

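The red post top is at (312,276), measured at loader (−133,48), which agrees with the top camera within 3 mm. Descend, grip, and compute the arc.

step_arm:
  increments: [-1, 0, 40, 0, 0, 0, -0.2, -1, 0, 75, 0, 0, 0, -0.2, -1, 0, 75, 0, 0, 0, -0.2, -1, 0, 75, 0, 0, 0, 1, -1, 0, 75, 0, 0, 0, 1, -1, 0, 75, 0, 0, 0, 1, -1, 0, 75, 0, 0, 0, 1]

```text
time_s: 5.72
ee_pos: [0.4216, -0.2491, 0.3424]
orientation: [0.658, 0.753, 0.0, 0.0]
force: [-1.7, 0.2, 3.6]
width: 0.0145
gripper_force: 58.6
```

```bash
cat >> h.py <<'E'
def arc(a0,a1,n,yaw):
    """loader angles of post, deg; tool yaw rel loader at start"""
    y=np.radians(yaw); X=np.array([-np.sin(y),np.cos(y)]); Y=np.array([np.cos(y),np.sin(y)])
    P=lambda a:.141e3*np.array([np.cos(np.radians(a)),np.sin(np.radians(a))])
    for a in np.linspace(a0,a1,n+1)[1:]:
        d=P(a)-P(a0); print(round(d@X),round(d@Y),0,0,0,round(a0-a,1),sep=", ")
E
python3 - <<'E'
from h import *
go((-.1343,.0448,.185)); arc(161.3,215.5,8,0)
E
```

```text
t 5.72 grasp loader [-133.7   44.1] z 187.4 yaw -0.18 tilt [0.02 0.02] w 14.5 F [-1.7  0.2  3.6] gf 58.6
(-0.1343, 0.0448, 0.185) -> [ 0.8 -0.5  2.4] rz -0.2
-16, -4, 0, 0, 0, -6.8
-33, -7, 0, 0, 0, -13.6
-49, -7, 0, 0, 0, -20.3
-66, -6, 0, 0, 0, -27.1
-82, -3, 0, 0, 0, -33.9
-98, 3, 0, 0, 0, -40.6
-113, 10, 0, 0, 0, -47.4
-127, 19, 0, 0, 0, -54.2
```

step_arm:
  increments: [-16, -4, 0, 0, 0, -6.8, 1, -33, -7, 0, 0, 0, -13.6, 1, -49, -7, 0, 0, 0, -20.3, 1, -66, -6, 0, 0, 0, -27.1, 1, -82, -3, 0, 0, 0, -33.9, 1, -98, 3, 0, 0, 0, -40.6, 1, -113, 10, 0, 0, 0, -47.4, 1, -127, 19, 0, 0, 0, -54.2, 1]

```text
time_s: 6.38
ee_pos: [0.4598, -0.37, 0.3424]
orientation: [0.239, 0.971, 0.002, 0.001]
force: [3.6, 7.1, 1.1]
width: 0.0146
gripper_force: 59.4
```

step_arm:
  increments: [0, 0, 0, 0, 0, 0, 1, 0, 0, 0, 0, 0, 0, 1]

```text
time_s: 6.55
ee_pos: [0.4604, -0.3705, 0.3424]
orientation: [0.241, 0.97, 0.001, 0.002]
force: [3.0, 5.2, 1.7]
width: 0.0146
gripper_force: 59.8
```

```bash
python3 - <<'E'
from h import *
go((-.115,-.082,.185))
E
```

```text
t 6.55 grasp loader [-111.3  -81.4] z 187.4 yaw 54.26 tilt [0.22 0.11] w 14.6 F [3.  5.2 1.7] gf 59.8
(-0.115, -0.082, 0.185) -> [ 2.3 -2.2  2.4] rz 54.3
```

The post is now at loader angle ~216°, so the turntable is at the loading detent. Release, rise and re-detect the handles.

step_arm:
  increments: [0, 0, 0, 0, 0, 0, -0.2, 0, 0, 0, 0, 0, 0, -0.2, 0, 0, 0, 0, 0, 0, -0.2, 0, 0, -40, 0, 0, 0, -0.2, 0, 0, -90, 0, 0, 0, -0.2, 0, 0, -90, 0, 0, 0, -0.2, 0, 0, -90, 0, 0, 0, -0.2]

```text
time_s: 7.13
ee_pos: [0.4584, -0.3739, 0.4354]
orientation: [0.244, 0.97, -0.002, 0.005]
force: [0.4, -0.8, -0.2]
width: 0.0518
gripper_force: 0.0
```

```bash
python3 - <<'E'
from h import *
d=viewer.read_camera("top"); im=d["color"]; hsv=cv2.cvtColor(im,cv2.COLOR_BGR2HSV)
for u,v in[(243,215.6),(243,238.3),(248,271.3),(227.7,300.7),(260.3,299.9)]: print(hsv[int(round(v)),int(round(u))], hsv[int(v),int(u)-14])
K=blobs("top",im,(8,150,110),(28,255,255),.056,6)
for b in K:
    if 200<b[1][0]<285 and 195<b[1][1]<330: print(b)
for b in blobs("top",im,(0,180,90),(6,255,255),.203,4)+blobs("top",im,(174,180,90),(180,255,255),.203,4): print("red",b)
go((-.010,.478,.2))
E
```

```text
[ 19 173 143] [ 21 120 140]
[ 19 174 141] [ 22 117 139]
[ 19 175 141] [ 19 125 139]
[ 19 175 141] [ 18 128 140]
[ 19 169 142] [ 20 125 139]
(np.int32(38), [242.0, 214.5], [136.1, 477.2])
(np.int32(39), [242.1, 237.1], [78.0, 483.2])
(np.int32(40), [247.2, 270.9], [-8.7, 480.0])
(np.int32(43), [226.8, 300.3], [-74.0, 537.4])
(np.int32(45), [259.5, 299.4], [-82.7, 458.0])
red (np.int32(41), [178.0, 246.6], [42.0, 609.2])
red (np.int32(36), [357.2, 246.8], [-12.9, 215.6])
red (np.int32(9), [175.0, 246.1], [44.0, 615.6])
t 7.18 grasp loader [-114.3  -84.4] z 278.0 yaw 53.95 tilt [ 0.23 -0.19] w 51.3 F [-0.2  0.8 -1. ] gf 0.0
(-0.01, 0.478, 0.2) -> [246.2 516.   76.2] rz 54.0
```

Detection agrees with my hand readings within 3 mm: h1 (135,476), h2 (77,482), h3 (−9,479), h4 (−74,537), h5 (−83,457) in loader mm. Start with h5.

step_arm:
  increments: [167, 261, 0, 0, 0, 54, -0.2, 167, 261, 0, 0, 0, 54, -0.2, 167, 261, 0, 0, 0, 54, -0.2, 167, 261, 0, 0, 0, 54, -0.2, 167, 261, 0, 0, 0, 54, -0.2, 167, 261, 0, 0, 0, 54, -0.2, 167, 261, 0, 0, 0, 54, -0.2, 167, 261, 0, 0, 0, 54, -0.2]

```text
time_s: 7.85
ee_pos: [0.4332, -0.0675, 0.4295]
orientation: [0.649, 0.76, -0.001, -0.001]
force: [0.9, -0.2, 0.3]
width: 0.051
gripper_force: 0.0
```

step_arm:
  increments: [232, 12, 130, 0, 0, 0, -0.2, 232, 12, 130, 0, 0, 0, -0.2, 232, 12, 130, 0, 0, 0, -0.2, 232, 12, 130, 0, 0, 0, -0.2, 232, 12, 130, 0, 0, 0, -0.2, 232, 12, 130, 0, 0, 0, -0.2, 232, 12, 130, 0, 0, 0, -0.2, 232, 12, 130, 0, 0, 0, -0.2]

```text
time_s: 8.52
ee_pos: [0.4073, 0.1652, 0.298]
orientation: [0.645, 0.765, -0.002, -0.001]
force: [1.1, 0.1, -0.7]
width: 0.0516
gripper_force: 0.0
```

```bash
python3 - <<'E'
from h import *
go((-.0835,.457,.050))
d=shot("wrist","w3")
for b in blobs("wrist",d["color"],(15,190,170),(28,255,255),.056,300): print(b)
E
```

```text
t 8.52 grasp loader [-92.3 456.3] z 143.0 yaw 1.91 tilt [-0.27 -0.06] w 51.6 F [ 1.1  0.1 -0.7] gf 0.0
(-0.0835, 0.457, 0.05) -> [ 0.4  8.5 93. ] rz 1.9
(np.int32(524), [444.3, 224.5], [-8.2, 483.4])
(np.int32(355), [328.6, 249.9], [-83.1, 463.1])
```

View pics/w3.png

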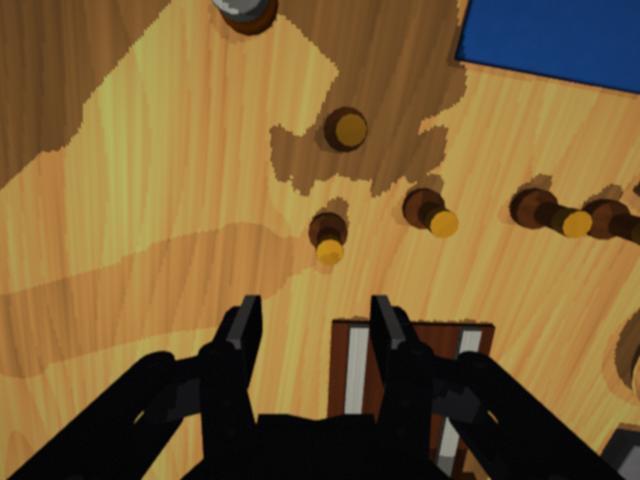

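h5's top is at (329,250), h4 at (350,130) and h3 at (444,224). The wrist camera gives y about 5 mm larger than the top camera, so I take the middle (−83,460).

step_arm:
  increments: [4, 9, 30, 0, 0, 2, -0.2, 4, 9, 60, 0, 0, 2, -0.2, 4, 9, 93, 0, 0, 2, -0.2, 4, 9, 93, 0, 0, 2, -0.2, 4, 9, 93, 0, 0, 2, 1, 4, 9, 93, 0, 0, 2, 1, 4, 9, 93, 0, 0, 2, 1, 4, 9, 93, 0, 0, 2, 1]

```text
time_s: 9.23
ee_pos: [0.4176, 0.1668, 0.2097]
orientation: [0.661, 0.751, 0.002, 0.001]
force: [0.4, -0.1, -0.2]
width: 0.0154
gripper_force: 58.4
```

```bash
python3 - <<'E'
from h import *
go((-.0835,.457,.27),(-.148,.033,.27),(-.148,.033,.178))
E
```

```text
t 9.23 grasp loader [-80.5 456.7] z 54.7 yaw -0.57 tilt [0.2  0.08] w 15.4 F [ 0.4 -0.1 -0.2] gf 58.4
(-0.0835, 0.457, 0.27) -> [   0.6   -1.6 -215.3] rz -0.6
(-0.148, 0.033, 0.27) -> [-424.   -61.9 -215.9] rz -0.6
(-0.148, 0.033, 0.178) -> [-424.1  -62.3 -123.9] rz -0.6
```

Gripped. Carry it to pocket corner (−148,−33).

step_arm:
  increments: [0, 0, -41, 0, 0, 0, 1, 0, 0, -82, 0, 0, 0, 1, 0, 0, -120, 0, 0, 0, 1, -190, -27, -195, 0, 0, 0, 1, -190, -27, -195, 0, 0, 0, 1, -190, -27, -195, 0, 0, 0, 1, -190, -27, -195, 0, 0, 0, 1, -190, -27, -195, 0, 0, 0, 1]

```text
time_s: 9.9
ee_pos: [0.4131, -0.027, 0.4052]
orientation: [0.661, 0.751, 0.001, 0.001]
force: [1.2, 0.1, -0.2]
width: 0.0161
gripper_force: 58.6
```

step_arm:
  increments: [-300, -40, 0, 0, 0, 0, 1, -300, -40, 0, 0, 0, 0, 1, -300, -40, 0, 0, 0, 0, 1, -300, -40, 0, 0, 0, 0, 1, -300, -40, 0, 0, 0, 0, 1, -300, -40, 0, 0, 0, 0, 1, -300, -40, 0, 0, 0, 0, 1, -300, -40, 0, 0, 0, 0, 1]

```text
time_s: 10.57
ee_pos: [0.4111, -0.3342, 0.4053]
orientation: [0.664, 0.748, -0.001, 0.004]
force: [0.0, -0.5, 0.6]
width: 0.0157
gripper_force: 58.6
```

step_arm:
  increments: [0, 0, 0, 0, 0, 0, 1, 0, 0, 0, 0, 0, 0, 1]

```text
time_s: 10.73
ee_pos: [0.4122, -0.3274, 0.4036]
orientation: [0.661, 0.75, 0.0, 0.0]
force: [-0.8, 0.3, -0.2]
width: 0.0157
gripper_force: 58.6
```

```bash
python3 - <<'E'
from h import *
go((-.148,-.033,.182))
d=viewer.read_camera("top"); im=d["color"]
for b in blobs("top",im,(8,150,110),(28,255,255),.056,6):
    if 200<b[1][0]<285 and 195<b[1][1]<330: print(b)
E
```

```text
t 10.73 grasp loader [-153.6  -32.3] z 248.6 yaw -0.62 tilt [0.06 0.02] w 15.7 F [-0.8  0.3 -0.2] gf 58.6
(-0.148, -0.033, 0.182) -> [-0.7  5.7 66.6] rz -0.6
(np.int32(39), [242.2, 214.4], [136.2, 476.7])
(np.int32(42), [242.1, 237.2], [77.8, 483.3])
(np.int32(43), [247.3, 271.1], [-9.1, 479.8])
(np.int32(43), [226.8, 300.3], [-74.0, 537.4])
```

step_arm:
  increments: [-1, 6, 35, 0, 0, -1, 1, -1, 6, 60, 0, 0, -1, 1, -1, 6, 67, 0, 0, -1, 1, -1, 6, 67, 0, 0, -1, 1, -1, 6, 67, 0, 0, -1, -0.2, -1, 6, 67, 0, 0, -1, -0.2, -1, 6, 40, 0, 0, -1, -0.2, -1, 6, 0, 0, 0, -1, -0.2]

```text
time_s: 11.45
ee_pos: [0.4181, -0.3259, 0.401]
orientation: [0.654, 0.757, -0.001, -0.004]
force: [0.9, -0.5, 0.6]
width: 0.051
gripper_force: 0.0
```

step_arm:
  increments: [286, 37, 0, 0, 0, 0, -0.2, 286, 37, 0, 0, 0, 0, -0.2, 286, 37, 0, 0, 0, 0, -0.2, 286, 37, 0, 0, 0, 0, -0.2, 286, 37, 0, 0, 0, 0, -0.2, 286, 37, 0, 0, 0, 0, -0.2, 286, 37, 0, 0, 0, 0, -0.2, 286, 37, 0, 0, 0, 0, -0.2]

```text
time_s: 12.12
ee_pos: [0.4138, -0.0319, 0.4033]
orientation: [0.649, 0.761, 0.001, -0.001]
force: [-0.0, -0.2, -0.3]
width: 0.0512
gripper_force: 0.0
```

step_arm:
  increments: [286, 37, 120, 0, 0, 0, -0.2, 286, 37, 120, 0, 0, 0, -0.2, 286, 37, 120, 0, 0, 0, -0.2, 286, 37, 120, 0, 0, 0, -0.2, 286, 37, 120, 0, 0, 0, -0.2, 286, 37, 120, 0, 0, 0, -0.2, 286, 37, 120, 0, 0, 0, -0.2, 286, 37, 120, 0, 0, 0, -0.2]

```text
time_s: 12.78
ee_pos: [0.4089, 0.2543, 0.2819]
orientation: [0.651, 0.759, 0.001, -0.001]
force: [0.0, 0.1, 0.5]
width: 0.0514
gripper_force: 0.0
```

step_arm:
  increments: [0, 0, 0, 0, 0, 0, -0.2, 0, 0, 0, 0, 0, 0, -0.2]

```text
time_s: 12.95
ee_pos: [0.4092, 0.2504, 0.2827]
orientation: [0.653, 0.758, -0.0, -0.0]
force: [-0.7, -0.8, 0.1]
width: 0.0512
gripper_force: 0.0
```

```bash
python3 - <<'E'
from h import *
go((-.074,.539,.052))
d=shot("wrist","w4")
for b in blobs("wrist",d["color"],(15,190,150),(28,255,255),.056,200): print(b)
d=shot("top","t4"); 
for b in blobs("top",d["color"],(8,150,110),(28,255,255),.181,6):
    if 330<b[1][0]<480 and 195<b[1][1]<330: print("pocket",b)
E
```

```text
t 12.95 grasp loader [-78.1 540.5] z 127.7 yaw 0.69 tilt [-0.01  0.  ] w 51.2 F [-0.7 -0.8  0.1] gf 0.0
(-0.074, 0.539, 0.052) -> [-1.5  4.  75.7] rz 0.7
(np.int32(570), [321.5, 267.7], [-73.2, 540.7])
(np.int32(431), [539.9, 342.0], [78.1, 487.0])
(np.int32(413), [620.4, 351.0], [135.8, 480.3])
pocket (np.int32(18), [439.6, 216.9], [34.1, 17.5])
pocket (np.int32(23), [448.3, 215.7], [34.2, -2.7])
pocket (np.int32(6), [459.5, 225.3], [8.5, -23.7])
pocket (np.int32(25), [430.6, 229.8], [7.3, 42.9])
pocket (np.int32(7), [447.0, 231.6], [-1.9, 7.0])
pocket (np.int32(24), [432.3, 238.0], [-12.0, 42.5])
pocket (np.int32(20), [457.7, 251.0], [-49.3, -8.6])
pocket (np.int32(53), [475.4, 293.3], [-148.2, -29.6])
```

The first handle stands in the pocket at (−148,−30). Take h4 to (−82,−33).

step_arm:
  increments: [-1, 4, 30, 0, 0, 1, -0.2, -1, 4, 60, 0, 0, 1, -0.2, -1, 4, 75, 0, 0, 1, -0.2, -1, 4, 75, 0, 0, 1, -0.2, -1, 4, 75, 0, 0, 1, 1, -1, 4, 75, 0, 0, 1, 1, -1, 4, 75, 0, 0, 1, 1, -1, 4, 75, 0, 0, 1, 1]

```text
time_s: 13.72
ee_pos: [0.4142, 0.2483, 0.2091]
orientation: [0.661, 0.75, 0.001, 0.0]
force: [0.0, -1.4, 4.3]
width: 0.0159
gripper_force: 58.5
```

```bash
python3 - <<'E'
from h import *
go((-.082,-.033,.25))
E
```

```text
t 13.72 grasp loader [-73.  537.9] z 54.1 yaw -0.57 tilt [0.13 0.06] w 15.9 F [ 0.  -1.4  4.3] gf 58.5
(-0.082, -0.033, 0.25) -> [-570.7   -2.5 -196.3] rz -0.6
```

step_arm:
  increments: [0, 0, -41, 0, 0, 0, 1, 0, 0, -82, 0, 0, 0, 1, 0, 0, -120, 0, 0, 0, 1, -190, -3, -195, 0, 0, 0, 1, -190, -3, -195, 0, 0, 0, 1, -190, -3, -195, 0, 0, 0, 1, -190, -3, -195, 0, 0, 0, 1, -190, -3, -195, 0, 0, 0, 1]

```text
time_s: 14.38
ee_pos: [0.4342, 0.0573, 0.4045]
orientation: [0.661, 0.751, 0.001, 0.0]
force: [1.1, -0.2, -0.9]
width: 0.0157
gripper_force: 58.7
```

step_arm:
  increments: [-320, -4, 0, 0, 0, 0, 1, -320, -4, 0, 0, 0, 0, 1, -320, -4, 0, 0, 0, 0, 1, -320, -4, 0, 0, 0, 0, 1, -320, -4, 0, 0, 0, 0, 1, -320, -4, 0, 0, 0, 0, 1, -320, -4, 0, 0, 0, 0, 1, -320, -4, 0, 0, 0, 0, 1]

```text
time_s: 15.05
ee_pos: [0.4709, -0.2623, 0.4039]
orientation: [0.662, 0.75, -0.0, 0.002]
force: [-0.2, -0.0, -0.4]
width: 0.0159
gripper_force: 58.7
```

step_arm:
  increments: [-60, -1, 0, 0, 0, 0, 1, -60, -1, 0, 0, 0, 0, 1, -60, -1, 0, 0, 0, 0, 1, -60, -1, 0, 0, 0, 0, 1, -60, -1, 0, 0, 0, 0, 1]

```text
time_s: 15.47
ee_pos: [0.4779, -0.3167, 0.4028]
orientation: [0.66, 0.751, 0.0, -0.001]
force: [0.3, 0.6, -0.9]
width: 0.0158
gripper_force: 58.7
```

```bash
python3 - <<'E'
from h import *
go((-.082,-.033,.182))
d=viewer.read_camera("top"); im=d["color"]
for b in blobs("top",im,(8,150,110),(28,255,255),.056,6):
    if 200<b[1][0]<285 and 195<b[1][1]<330: print(b)
E
```

```text
t 15.47 grasp loader [-87.2 -30.4] z 247.8 yaw -0.48 tilt [-0.01  0.08] w 15.8 F [ 0.3  0.6 -0.9] gf 58.7
(-0.082, -0.033, 0.182) -> [-2.5  5.2 65.8] rz -0.5
(np.int32(41), [242.2, 214.6], [135.8, 476.7])
(np.int32(42), [242.1, 237.2], [77.8, 483.3])
(np.int32(44), [247.2, 271.1], [-9.2, 480.0])
```

step_arm:
  increments: [-2, 5, 35, 0, 0, -1, 1, -2, 5, 60, 0, 0, -1, 1, -2, 5, 67, 0, 0, -1, 1, -2, 5, 67, 0, 0, -1, 1, -2, 5, 67, 0, 0, -1, -0.2, -2, 5, 67, 0, 0, -1, -0.2, -2, 5, 40, 0, 0, -1, -0.2, -2, 5, 0, 0, 0, -1, -0.2]

```text
time_s: 16.18
ee_pos: [0.4823, -0.3161, 0.3996]
orientation: [0.653, 0.757, -0.001, -0.005]
force: [0.9, 0.8, -0.3]
width: 0.0512
gripper_force: 0.0
```

step_arm:
  increments: [286, 37, 0, 0, 0, 0, -0.2, 286, 37, 0, 0, 0, 0, -0.2, 286, 37, 0, 0, 0, 0, -0.2, 286, 37, 0, 0, 0, 0, -0.2, 286, 37, 0, 0, 0, 0, -0.2, 286, 37, 0, 0, 0, 0, -0.2, 286, 37, 0, 0, 0, 0, -0.2, 286, 37, 0, 0, 0, 0, -0.2]

```text
time_s: 16.85
ee_pos: [0.4776, -0.0212, 0.4019]
orientation: [0.648, 0.762, 0.001, -0.003]
force: [0.5, 0.2, 0.8]
width: 0.0514
gripper_force: 0.0
```

step_arm:
  increments: [229, 37, 120, 0, 0, 0, -0.2, 229, 37, 120, 0, 0, 0, -0.2, 229, 37, 120, 0, 0, 0, -0.2, 229, 37, 120, 0, 0, 0, -0.2, 229, 37, 120, 0, 0, 0, -0.2, 229, 37, 120, 0, 0, 0, -0.2, 229, 37, 120, 0, 0, 0, -0.2, 229, 37, 120, 0, 0, 0, -0.2]

```text
time_s: 17.52
ee_pos: [0.4804, 0.2057, 0.2808]
orientation: [0.651, 0.759, -0.001, -0.002]
force: [0.3, -0.8, -0.4]
width: 0.0513
gripper_force: 0.0
```

```bash
python3 - <<'E'
from h import *
go((-.009,.482,.052))
d=shot("wrist","w5")
for b in blobs("wrist",d["color"],(15,190,150),(28,255,255),.056,200): print(b)
d=shot("top","t5"); 
for b in blobs("top",d["color"],(8,150,110),(28,255,255),.181,6):
    if 380<b[1][0]<490 and 265<b[1][1]<330: print("pocket",b)
E
```

```text
t 17.52 grasp loader [-14.2 486.7] z 125.8 yaw 1.00 tilt [-0.23  0.02] w 51.3 F [ 0.3 -0.8 -0.4] gf 0.0
(-0.009, 0.482, 0.052) -> [-4.7  4.8 73.7] rz 1.0
(np.int32(580), [461.0, 271.6], [78.4, 486.8])
(np.int32(566), [323.8, 273.4], [-8.1, 483.9])
(np.int32(558), [549.7, 282.8], [136.0, 480.1])
pocket (np.int32(55), [470.6, 274.5], [-105.6, -27.0])
```

```bash
python3 - <<'E'
import cv2
im=cv2.imread("pics/t5.png"); cv2.imwrite("pics/t5c.png",cv2.resize(im[220:330,380:510],None,fx=4,fy=4,interpolation=cv2.INTER_CUBIC))
E
```

```text
(no output)
```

View pics/t5c.png

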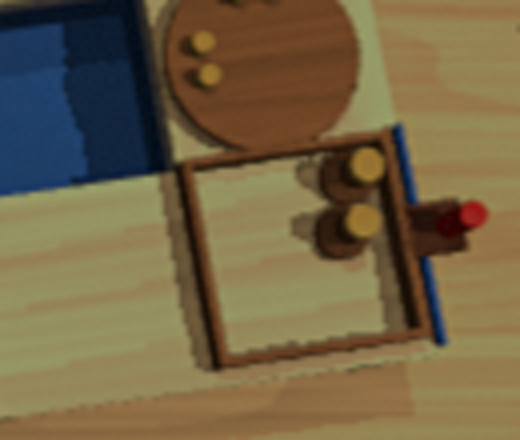

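Both handles stand in the pocket. The first one has been knocked to about (−106,−27) but is still in and upright. Continue with h3 to (−82,33).

step_arm:
  increments: [-4, 5, 30, 0, 0, 1, -0.2, -4, 5, 60, 0, 0, 1, -0.2, -4, 5, 74, 0, 0, 1, -0.2, -4, 5, 74, 0, 0, 1, -0.2, -4, 5, 74, 0, 0, 1, 1, -4, 5, 74, 0, 0, 1, 1, -4, 5, 74, 0, 0, 1, 1, -4, 5, 74, 0, 0, 1, 1]

```text
time_s: 18.28
ee_pos: [0.4883, 0.1976, 0.2102]
orientation: [0.661, 0.751, 0.001, 0.001]
force: [-0.2, -1.3, 3.7]
width: 0.0161
gripper_force: 58.4
```

```bash
python3 - <<'E'
from h import *
go((-.082,.033,.25)); print(inv(px2w("top",471.3,261,.181)))
E
```

```text
t 18.28 grasp loader [ -6.4 477.5] z 55.2 yaw -0.55 tilt [0.14 0.04] w 16.1 F [-0.2 -1.3  3.7] gf 58.4
(-0.082, 0.033, 0.25) -> [-445.   -70.4 -195.2] rz -0.6
[-0.07574505 -0.0344417 ]
```

step_arm:
  increments: [0, 0, -41, 0, 0, 0, 1, 0, 0, -82, 0, 0, 0, 1, 0, 0, -120, 0, 0, 0, 1, -190, -28, -195, 0, 0, 0, 1, -190, -28, -195, 0, 0, 0, 1, -190, -28, -195, 0, 0, 0, 1, -190, -28, -195, 0, 0, 0, 1, -190, -28, -195, 0, 0, 0, 1]

```text
time_s: 18.95
ee_pos: [0.4833, 0.0038, 0.4055]
orientation: [0.661, 0.751, 0.001, 0.001]
force: [-0.1, 0.4, -1.3]
width: 0.0159
gripper_force: 58.6
```

step_arm:
  increments: [-260, -38, 0, 0, 0, 0, 1, -260, -38, 0, 0, 0, 0, 1, -260, -38, 0, 0, 0, 0, 1, -260, -38, 0, 0, 0, 0, 1, -260, -38, 0, 0, 0, 0, 1, -260, -38, 0, 0, 0, 0, 1, -260, -38, 0, 0, 0, 0, 1, -260, -38, 0, 0, 0, 0, 1]

```text
time_s: 19.62
ee_pos: [0.4782, -0.2617, 0.4049]
orientation: [0.664, 0.748, -0.001, 0.002]
force: [-0.8, -0.5, -0.3]
width: 0.0158
gripper_force: 58.6
```

step_arm:
  increments: [0, 0, 0, 0, 0, 0, 1, 0, 0, 0, 0, 0, 0, 1]

```text
time_s: 19.78
ee_pos: [0.4796, -0.2552, 0.4038]
orientation: [0.66, 0.751, 0.001, -0.001]
force: [-0.5, -0.4, 0.2]
width: 0.0155
gripper_force: 58.6
```

```bash
python3 - <<'E'
from h import *
go((-.082,.033,.182))
d=viewer.read_camera("top"); im=d["color"]
for b in blobs("top",im,(8,150,110),(28,255,255),.056,6):
    if 200<b[1][0]<285 and 195<b[1][1]<330: print(b)
E
```

```text
t 19.78 grasp loader [-77.1  30.3] z 248.8 yaw -0.41 tilt [-0.01  0.09] w 15.5 F [-0.5 -0.4  0.2] gf 58.6
(-0.082, 0.033, 0.182) -> [ 2.8 -4.9 66.8] rz -0.4
(np.int32(41), [242.2, 214.6], [135.8, 476.7])
(np.int32(42), [242.1, 237.2], [77.8, 483.3])
```

step_arm:
  increments: [0, -5, 35, 0, 0, -1, 1, 0, -5, 60, 0, 0, -1, 1, 0, -5, 67, 0, 0, -1, 1, 0, -5, 67, 0, 0, -1, 1, 0, -5, 67, 0, 0, -1, -0.2, 0, -5, 67, 0, 0, -1, -0.2, 0, -5, 40, 0, 0, -1, -0.2, 0, -5, 0, 0, 0, -1, -0.2]

```text
time_s: 20.5
ee_pos: [0.4739, -0.2558, 0.4018]
orientation: [0.653, 0.757, -0.001, -0.004]
force: [1.9, 0.6, -0.0]
width: 0.0515
gripper_force: 0.0
```

step_arm:
  increments: [250, 80, 0, 0, 0, 0, -0.2, 250, 80, 0, 0, 0, 0, -0.2, 250, 80, 0, 0, 0, 0, -0.2, 250, 80, 0, 0, 0, 0, -0.2, 250, 80, 0, 0, 0, 0, -0.2, 250, 80, 0, 0, 0, 0, -0.2, 250, 80, 0, 0, 0, 0, -0.2, 250, 80, 0, 0, 0, 0, -0.2]

```text
time_s: 21.17
ee_pos: [0.5184, 0.0072, 0.4042]
orientation: [0.65, 0.76, 0.001, -0.0]
force: [1.1, -0.5, 0.8]
width: 0.0509
gripper_force: 0.0
```

step_arm:
  increments: [203, 82, 120, 0, 0, 0, -0.2, 203, 82, 120, 0, 0, 0, -0.2, 203, 82, 120, 0, 0, 0, -0.2, 203, 82, 120, 0, 0, 0, -0.2, 203, 82, 120, 0, 0, 0, -0.2, 203, 82, 120, 0, 0, 0, -0.2, 203, 82, 120, 0, 0, 0, -0.2, 203, 82, 120, 0, 0, 0, -0.2]

```text
time_s: 21.83
ee_pos: [0.5694, 0.2161, 0.2824]
orientation: [0.652, 0.758, -0.001, -0.0]
force: [-0.9, 0.3, 0.9]
width: 0.0511
gripper_force: 0.0
```

```bash
python3 - <<'E'
from h import *
go((.078,.484,.052))
d=shot("wrist","w6")
for b in blobs("wrist",d["color"],(15,190,150),(28,255,255),.056,200): print(b)
d=shot("top","t6"); 
for b in blobs("top",d["color"],(8,150,110),(28,255,255),.181,20):
    if 380<b[1][0]<500 and 253<b[1][1]<330: print("pocket",b)
E
```

```text
t 21.83 grasp loader [ 75.7 484.7] z 127.4 yaw 0.71 tilt [-0.1  -0.03] w 51.1 F [-0.9  0.3  0.9] gf 0.0
(0.078, 0.484, 0.052) -> [-0.7  2.1 75.4] rz 0.7
(np.int32(594), [319.1, 264.8], [78.9, 486.9])
(np.int32(567), [409.1, 275.5], [136.5, 480.2])
pocket (np.int32(52), [471.5, 260.5], [-74.7, -35.1])
pocket (np.int32(47), [441.6, 268.8], [-84.1, 34.4])
pocket (np.int32(54), [470.6, 274.6], [-105.7, -27.1])
pocket (np.int32(26), [473.2, 304.3], [-171.3, -20.0])
```

step_arm:
  increments: [0, 3, 30, 0, 0, 1, -0.2, 0, 3, 60, 0, 0, 1, -0.2, 0, 3, 75, 0, 0, 1, -0.2, 0, 3, 75, 0, 0, 1, -0.2, 0, 3, 75, 0, 0, 1, 1, 0, 3, 75, 0, 0, 1, 1, 0, 3, 75, 0, 0, 1, 1, 0, 3, 75, 0, 0, 1, 1]

```text
time_s: 22.6
ee_pos: [0.5733, 0.2141, 0.2106]
orientation: [0.661, 0.751, 0.001, 0.001]
force: [-0.2, -1.0, 4.4]
width: 0.0158
gripper_force: 58.4
```

step_arm:
  increments: [0, 0, -41, 0, 0, 0, 1, 0, 0, -82, 0, 0, 0, 1, 0, 0, -120, 0, 0, 0, 1, -160, -80, -195, 0, 0, 0, 1, -160, -80, -195, 0, 0, 0, 1, -160, -80, -195, 0, 0, 0, 1, -160, -80, -195, 0, 0, 0, 1, -160, -80, -195, 0, 0, 0, 1]

```text
time_s: 23.27
ee_pos: [0.5118, 0.0416, 0.406]
orientation: [0.662, 0.75, 0.0, 0.001]
force: [0.6, -0.9, -0.3]
width: 0.0156
gripper_force: 58.6
```

step_arm:
  increments: [-290, -144, 0, 0, 0, 0, 1, -290, -144, 0, 0, 0, 0, 1, -290, -144, 0, 0, 0, 0, 1, -290, -144, 0, 0, 0, 0, 1, -290, -144, 0, 0, 0, 0, 1, -290, -144, 0, 0, 0, 0, 1, -290, -144, 0, 0, 0, 0, 1, -290, -144, 0, 0, 0, 0, 1]

```text
time_s: 23.93
ee_pos: [0.4055, -0.2632, 0.4049]
orientation: [0.662, 0.75, 0.0, 0.001]
force: [0.5, -0.8, -0.5]
width: 0.0157
gripper_force: 58.6
```

step_arm:
  increments: [0, 0, 0, 0, 0, 0, 1, 0, 0, 0, 0, 0, 0, 1, 0, 0, 0, 0, 0, 0, 1]

```text
time_s: 24.18
ee_pos: [0.4074, -0.2599, 0.4041]
orientation: [0.661, 0.751, 0.0, 0.0]
force: [-0.8, 0.3, -0.6]
width: 0.0156
gripper_force: 58.6
```

```bash
python3 - <<'E'
from h import *
go((-.148,.031,.182))
d=viewer.read_camera("top"); im=d["color"]
for b in blobs("top",im,(8,150,110),(28,255,255),.056,6):
    if 200<b[1][0]<285 and 195<b[1][1]<330: print(b)
A=lambda u,v,z:inv(px2w("top",140+(u+.5)/3.75-.5,190+(v+.5)/3.75-.5,z))*1e3
print("blank",A(383,15,.04),A(360,82,.04),A(210,27,.04))
E
```

```text
t 24.18 grasp loader [-149.2   35.3] z 249.1 yaw -0.54 tilt [0.05 0.03] w 15.6 F [-0.8  0.3 -0.6] gf 58.6
(-0.148, 0.031, 0.182) -> [-4.2  1.3 67.1] rz -0.5
(np.int32(39), [242.1, 214.5], [136.1, 476.9])
blank [195.78383522 473.58128301] [150.67098987 494.29061865] [203.64728242 592.34329954]
```

step_arm:
  increments: [-4, 1, 35, 0, 0, -1, 1, -4, 1, 60, 0, 0, -1, 1, -4, 1, 68, 0, 0, -1, 1, -4, 1, 68, 0, 0, -1, 1, -4, 1, 68, 0, 0, -1, -0.2, -4, 1, 68, 0, 0, -1, -0.2, -4, 1, 40, 0, 0, -1, -0.2, -4, 1, 0, 0, 0, -1, -0.2]

```text
time_s: 24.9
ee_pos: [0.4084, -0.2624, 0.4023]
orientation: [0.653, 0.757, -0.001, -0.004]
force: [1.2, 0.4, 1.0]
width: 0.0511
gripper_force: 0.0
```

step_arm:
  increments: [225, 142, 0, 0, 0, 0, -0.2, 225, 142, 0, 0, 0, 0, -0.2, 225, 142, 0, 0, 0, 0, -0.2, 225, 142, 0, 0, 0, 0, -0.2, 225, 142, 0, 0, 0, 0, -0.2, 225, 142, 0, 0, 0, 0, -0.2, 225, 142, 0, 0, 0, 0, -0.2, 225, 142, 0, 0, 0, 0, -0.2]

```text
time_s: 25.57
ee_pos: [0.519, -0.0145, 0.4042]
orientation: [0.65, 0.76, 0.002, 0.0]
force: [0.3, 0.3, 0.3]
width: 0.0513
gripper_force: 0.0
```

step_arm:
  increments: [222, 142, 110, 0, 0, 30, 0, 222, 142, 110, 0, 0, 30, 0, 222, 142, 110, 0, 0, 30, 0, 222, 142, 110, 0, 0, 30, 0, 222, 142, 110, 0, 0, 30, 0, 222, 142, 110, 0, 0, 30, 0, 222, 142, 110, 0, 0, 30, 0, 222, 142, 110, 0, 0, 30, 0]

```text
time_s: 26.23
ee_pos: [0.6257, 0.2282, 0.2909]
orientation: [0.825, 0.566, 0.001, -0.002]
force: [-1.0, 2.4, -0.6]
width: 0.0428
gripper_force: 0.0
```

```bash
python3 - <<'E'
from h import *
go((.1365,.479,.052,-30))
d=shot("wrist","w7")
for b in blobs("wrist",d["color"],(15,190,150),(28,255,255),.056,200): print(b)
d=shot("top","t7"); 
for b in blobs("top",d["color"],(8,150,110),(28,255,255),.181,20):
    if 380<b[1][0]<500 and 253<b[1][1]<330: print("pocket",b)
E
```

```text
t 26.23 grasp loader [133.4 489.6] z 135.9 yaw -28.92 tilt [-0.07  0.23] w 42.8 F [-1.   2.4 -0.6] gf 0.0
(0.1365, 0.479, 0.052, -30) -> [-7.6  7.7 83.8] rz 1.1
(np.int32(529), [327.3, 272.8], [137.1, 480.2])
pocket (np.int32(52), [471.5, 260.5], [-74.7, -35.1])
pocket (np.int32(48), [441.7, 268.9], [-84.3, 34.2])
pocket (np.int32(54), [470.5, 274.5], [-105.5, -26.9])
pocket (np.int32(20), [434.5, 301.6], [-153.9, 63.1])
pocket (np.int32(52), [446.5, 297.7], [-149.1, 35.4])
pocket (np.int32(29), [472.2, 304.4], [-171.3, -17.8])
```

View pics/w7.png

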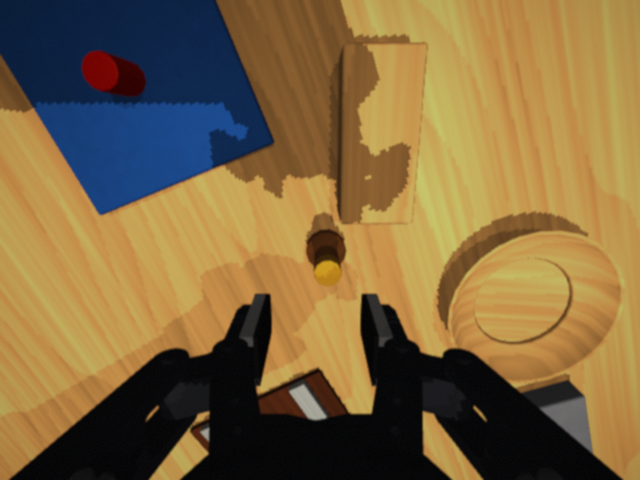

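Four handles are in the pocket. h1's top is at (327,273), with the fingers parallel to the blank and clear of it.

step_arm:
  increments: [-7, 8, 30, 0, 0, 1, 0, -7, 8, 40, 0, 0, 1, 0, -7, 8, 40, 0, 0, 1, 0, -7, 8, 40, 0, 0, 1, 0]

```text
time_s: 26.67
ee_pos: [0.6298, 0.2081, 0.254]
orientation: [0.833, 0.553, -0.001, -0.0]
force: [0.5, 1.1, 1.3]
width: 0.0426
gripper_force: 0.0
```

```bash
python3 - <<'E'
from h import *
go((.1370,.4795,.052,-30))
E
```

```text
t 26.67 grasp loader [134.5 468.5] z 99.0 yaw -30.65 tilt [-0.09 -0.05] w 42.6 F [0.5 1.1 1.3] gf 0.0
(0.137, 0.4795, 0.052, -30) -> [10.6 -3.6 46.9] rz -0.6
```

step_arm:
  increments: [10, -3, 8, 0, 0, 0, 0, 10, -3, 8, 0, 0, 0, 0, 10, -3, 8, 0, 0, 0, 0, 10, -3, 8, 0, 0, 0, 0]

```text
time_s: 27.0
ee_pos: [0.6313, 0.221, 0.2462]
orientation: [0.832, 0.555, 0.0, -0.0]
force: [0.0, 0.6, -0.4]
width: 0.043
gripper_force: 0.0
```

```bash
python3 - <<'E'
from h import *
go((.1370,.4795,.052,-30))
E
```

```text
t 27.00 grasp loader [138.2 481.2] z 91.2 yaw -30.45 tilt [0.03 0.03] w 43.0 F [ 0.   0.6 -0.4] gf 0.0
(0.137, 0.4795, 0.052, -30) -> [-2.  -0.1 39.2] rz -0.4
```

step_arm:
  increments: [-2, 0, 20, 0, 0, 0, 0, -2, 0, 39, 0, 0, 0, 0, -2, 0, 39, 0, 0, 0, 0, -2, 0, 39, 0, 0, 0, 1, -2, 0, 39, 0, 0, 0, 1, -2, 0, 39, 0, 0, 0, 1, -2, 0, 39, 0, 0, 0, 1, -2, 0, 39, 0, 0, 0, 1]

```text
time_s: 27.67
ee_pos: [0.631, 0.2184, 0.2077]
orientation: [0.832, 0.554, 0.001, 0.0]
force: [0.6, -0.8, 1.8]
width: 0.0159
gripper_force: 58.5
```

step_arm:
  increments: [0, 0, -41, 0, 0, 0, 1, 0, 0, -82, 0, 0, 0, 1, 0, 0, -123, 0, 0, 0, 1, -170, 2, -220, 0, 0, -30, 1, -170, 2, -220, 0, 0, -30, 1, -170, 2, -220, 0, 0, -30, 1, -170, 2, -220, 0, 0, -30, 1, -170, 2, -220, 0, 0, -30, 1]

```text
time_s: 28.33
ee_pos: [0.5655, 0.0566, 0.4293]
orientation: [0.66, 0.751, 0.0, 0.001]
force: [0.2, -1.2, -0.3]
width: 0.016
gripper_force: 58.7
```

step_arm:
  increments: [-280, -157, -5, 0, 0, 0, 1, -280, -157, -5, 0, 0, 0, 1, -280, -157, -5, 0, 0, 0, 1, -280, -157, -5, 0, 0, 0, 1, -280, -157, -5, 0, 0, 0, 1, -280, -157, -5, 0, 0, 0, 1, -280, -157, -5, 0, 0, 0, 1, -280, -157, -5, 0, 0, 0, 1]

```text
time_s: 29.0
ee_pos: [0.4442, -0.2406, 0.4326]
orientation: [0.662, 0.749, -0.0, 0.001]
force: [0.8, -0.7, -1.0]
width: 0.0158
gripper_force: 58.7
```

```bash
python3 - <<'E'
from h import *
go((-.150,-.031,.28))
E
```

```text
t 29.00 grasp loader [-110.1   49.1] z 277.6 yaw -0.75 tilt [ 0.05 -0.09] w 15.8 F [ 0.8 -0.7 -1. ] gf 58.7
(-0.15, -0.031, 0.28) -> [-80.9 -38.7  -2.3] rz -0.8
```

step_arm:
  increments: [-83, -39, 0, 0, 0, -1, 1, -83, -39, 0, 0, 0, -1, 1, -83, -39, 0, 0, 0, -1, 1, -83, -39, 0, 0, 0, -1, 1, -83, -39, 0, 0, 0, -1, 1, -83, -39, 0, 0, 0, -1, 1, -83, -39, 0, 0, 0, -1, 1]

```text
time_s: 29.58
ee_pos: [0.4194, -0.3225, 0.4316]
orientation: [0.653, 0.758, 0.0, -0.0]
force: [-0.6, 0.2, -0.7]
width: 0.016
gripper_force: 58.6
```

```bash
python3 - <<'E'
from h import *
go((-.150,-.031,.179))
d=shot("wrist","w8")
for b in blobs("wrist",d["color"],(15,190,150),(28,255,255),.181,150): print(b)
E
```

```text
t 29.58 grasp loader [-145.9  -28.3] z 276.6 yaw 0.66 tilt [0.   0.07] w 16.0 F [-0.6  0.2 -0.7] gf 58.6
(-0.15, -0.031, 0.179) -> [-2.6 -4.1 97.6] rz 0.7
(np.int32(263), [514.2, 152.5], [-19.0, 42.7])
(np.int32(270), [542.7, 152.4], [-0.9, 43.0])
(np.int32(209), [571.8, 190.6], [24.0, 18.8])
(np.int32(197), [564.8, 217.9], [24.0, 0.3])
(np.int32(515), [371.4, 249.0], [-105.7, -23.7])
(np.int32(515), [414.5, 261.0], [-74.6, -32.4])
(np.int32(495), [317.9, 344.3], [-142.1, -102.6])
```

step_arm:
  increments: [-3, -4, 40, 0, 0, 1, 1, -3, -4, 75, 0, 0, 1, 1, -3, -4, 98, 0, 0, 1, 1, -3, -4, 98, 0, 0, 1, 1, -3, -4, 98, 0, 0, 1, 0.35, -3, -4, 98, 0, 0, 1, 0.35, -3, -4, 60, 0, 0, 1, 0.35, -3, -4, 20, 0, 0, 1, 0.35]

```text
time_s: 30.3
ee_pos: [0.415, -0.327, 0.4121]
orientation: [0.66, 0.751, -0.001, -0.002]
force: [1.0, 0.2, 0.5]
width: 0.0281
gripper_force: 0.0
```

step_arm:
  increments: [0, 0, -10, 0, 0, 0, -0.2, 0, 0, -10, 0, 0, 0, -0.2, 0, 0, -10, 0, 0, 0, -0.2]

```text
time_s: 30.55
ee_pos: [0.4154, -0.3277, 0.4236]
orientation: [0.66, 0.751, 0.001, 0.002]
force: [-0.5, -0.0, -0.5]
width: 0.0513
gripper_force: 0.0
```

```bash
python3 - <<'E'
from h import *
go((-.115,-.082,.26))
d=shot("wrist","w9")
for b in blobs("wrist",d["color"],(15,190,150),(28,255,255),.181,150): print(b)
E
```

```text
t 30.55 grasp loader [-150.   -33.4] z 268.6 yaw -0.47 tilt [ 0.23 -0.09] w 51.3 F [-0.5 -0.  -0.5] gf 0.0
(-0.115, -0.082, 0.26) -> [-48.7  36.    8.8] rz -0.5
(np.int32(287), [526.7, 140.5], [-19.7, 42.4])
(np.int32(298), [556.8, 139.7], [-1.5, 42.7])
(np.int32(331), [427.0, 150.4], [-79.8, 37.1])
(np.int32(228), [587.2, 179.2], [23.1, 18.6])
(np.int32(212), [580.0, 208.0], [23.2, 0.1])
(np.int32(534), [379.5, 244.9], [-105.6, -24.0])
(np.int32(532), [313.4, 254.2], [-150.1, -30.3])
(np.int32(571), [424.4, 256.0], [-74.7, -32.4])
```

View pics/w9.png

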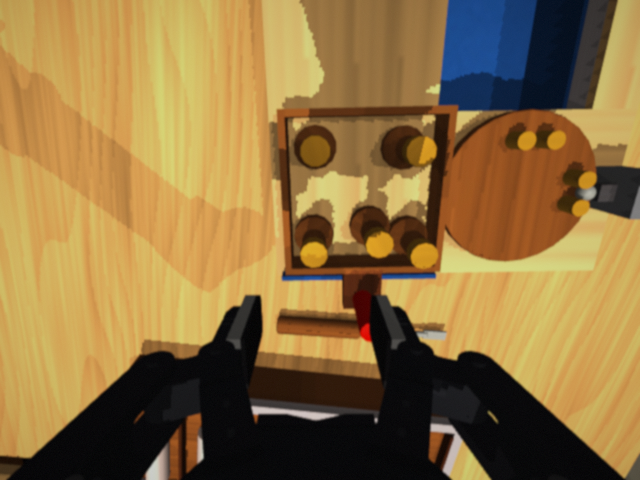

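All five handles stand in the pocket, the turntable is at the loading detent, and the red post is at (367,330). Go above the post with yaw 0.

step_arm:
  increments: [-49, 37, 0, 0, 0, -0.5, -0.2, -49, 37, 0, 0, 0, -0.5, -0.2, -49, 37, 0, 0, 0, -0.5, -0.2, -49, 37, 0, 0, 0, -0.5, -0.2, -49, 37, 0, 0, 0, -0.5, -0.2, -49, 37, 0, 0, 0, -0.5, -0.2]

```text
time_s: 31.1
ee_pos: [0.4571, -0.3709, 0.4208]
orientation: [0.657, 0.754, -0.0, -0.001]
force: [0.8, 0.6, 1.3]
width: 0.0514
gripper_force: 0.0
```

```bash
python3 - <<'E'
from h import *
go((-.1135,-.082,.187))
d=shot("wrist","w10"); im=d["color"]
for b in blobs("wrist",im,(0,200,200),(6,255,255),.203,40)+blobs("wrist",im,(174,200,200),(180,255,255),.203,40): print(b)
E
```

```text
t 31.10 grasp loader [-115.5  -81.2] z 265.8 yaw -0.03 tilt [-0.13  0.11] w 51.4 F [0.8 0.6 1.3] gf 0.0
(-0.1135, -0.082, 0.187) -> [-0.6  1.8 78.8] rz -0.0
(np.int32(368), [319.3, 268.5], [-112.2, -77.6])
```

step_arm:
  increments: [0, 2, 40, 0, 0, 0, -0.2, 0, 2, 79, 0, 0, 0, -0.2, 0, 2, 79, 0, 0, 0, -0.2, 0, 2, 79, 0, 0, 0, 1, 0, 2, 79, 0, 0, 0, 1, 0, 2, 79, 0, 0, 0, 1, 0, 2, 79, 0, 0, 0, 1]

```text
time_s: 31.73
ee_pos: [0.4596, -0.3728, 0.3452]
orientation: [0.657, 0.753, -0.0, 0.002]
force: [-1.9, -2.0, 3.9]
width: 0.014
gripper_force: 58.4
```

```bash
python3 - <<'E'
from h import *
go((-.115,-.082,.187)); arc(215.5,125.5,24,0)
E
```

```text
t 31.73 grasp loader [-112.7  -84.2] z 190.2 yaw -0.05 tilt [ 0.13 -0.18] w 14.0 F [-1.9 -2.   3.9] gf 58.4
(-0.115, -0.082, 0.187) -> [ 1.7 -2.   3.2] rz -0.0
8, -5, 0, 0, 0, 3.8
16, -10, 0, 0, 0, 7.5
24, -14, 0, 0, 0, 11.2
32, -17, 0, 0, 0, 15.0
41, -20, 0, 0, 0, 18.8
50, -23, 0, 0, 0, 22.5
59, -24, 0, 0, 0, 26.2
68, -26, 0, 0, 0, 30.0
78, -26, 0, 0, 0, 33.8
87, -26, 0, 0, 0, 37.5
96, -26, 0, 0, 0, 41.2
105, -24, 0, 0, 0, 45.0
114, -22, 0, 0, 0, 48.8
123, -20, 0, 0, 0, 52.5
132, -17, 0, 0, 0, 56.2
140, -14, 0, 0, 0, 60.0
149, -9, 0, 0, 0, 63.8
157, -5, 0, 0, 0, 67.5
164, 0, 0, 0, 0, 71.2
172, 6, 0, 0, 0, 75.0
178, 12, 0, 0, 0, 78.8
185, 19, 0, 0, 0, 82.5
191, 26, 0, 0, 0, 86.2
197, 33, 0, 0, 0, 90.0
```

The tool turns with the post, so the same 30° segment three times makes the quarter turn.

step_arm:
  increments: [8, -5, 0, 0, 0, 3.8, 1, 16, -10, 0, 0, 0, 7.5, 1, 24, -14, 0, 0, 0, 11.2, 1, 32, -17, 0, 0, 0, 15, 1, 41, -20, 0, 0, 0, 18.8, 1, 50, -23, 0, 0, 0, 22.5, 1, 59, -24, 0, 0, 0, 26.2, 1, 68, -26, 0, 0, 0, 30, 1]

```text
time_s: 32.4
ee_pos: [0.4231, -0.3115, 0.3452]
orientation: [0.833, 0.554, -0.001, 0.004]
force: [-3.8, -7.4, 2.4]
width: 0.0145
gripper_force: 60.3
```

step_arm:
  increments: [8, -5, 0, 0, 0, 3.8, 1, 16, -10, 0, 0, 0, 7.5, 1, 24, -14, 0, 0, 0, 11.2, 1, 32, -17, 0, 0, 0, 15, 1, 41, -20, 0, 0, 0, 18.8, 1, 50, -23, 0, 0, 0, 22.5, 1, 59, -24, 0, 0, 0, 26.2, 1, 68, -26, 0, 0, 0, 30, 1]

```text
time_s: 33.07
ee_pos: [0.4217, -0.2379, 0.345]
orientation: [0.948, 0.319, -0.002, -0.0]
force: [-14.1, -4.1, 16.4]
width: 0.0143
gripper_force: 61.8
```

```bash
python3 - <<'E'
from h import *
a=np.radians(125.5); go((.141*np.cos(a),.141*np.sin(a),.187,-90))
a=np.radians(155.5); go((.141*np.cos(a),.141*np.sin(a),.187,-60))
E
```

```text
t 33.07 grasp loader [-132.6   55. ] z 190.0 yaw -60.68 tilt [-0.18 -0.05] w 14.3 F [-14.1  -4.1  16.4] gf 61.8
(np.float64(-0.0818791167552425), np.float64(0.114790288088241), 0.187, -90) -> [ 73.1 -27.4   2.8] rz 29.3
t 33.07 grasp loader [-132.6   55. ] z 190.0 yaw -60.68 tilt [-0.18 -0.05] w 14.3 F [-14.1  -4.1  16.4] gf 61.8
(np.float64(-0.12830453919359255), np.float64(0.05847174721452972), 0.187, -60) -> [ 5.  -1.1  3. ] rz -0.7
```

step_arm:
  increments: [9, -5, 0, 0, 0, 3.8, 1, 18, -10, 0, 0, 0, 7.5, 1, 27, -14, 0, 0, 0, 11.2, 1, 35, -18, 0, 0, 0, 15, 1, 44, -21, 0, 0, 0, 18.8, 1, 53, -24, 0, 0, 0, 22.5, 1, 62, -26, 0, 0, 0, 26.2, 1, 72, -28, 0, 0, 0, 29.5, 1]

```text
time_s: 33.73
ee_pos: [0.4631, -0.1691, 0.3448]
orientation: [0.998, 0.068, -0.001, -0.003]
force: [-5.9, 5.8, 13.3]
width: 0.014
gripper_force: 62.1
```

step_arm:
  increments: [0, 0, 0, 0, 0, 0, 1, 0, 0, 0, 0, 0, 0, 1, 0, 0, 0, 0, 0, 0, 1]

```text
time_s: 33.98
ee_pos: [0.465, -0.1674, 0.3447]
orientation: [0.997, 0.073, -0.0, -0.004]
force: [-8.6, 6.3, 19.2]
width: 0.0141
gripper_force: 62.9
```

```bash
python3 - <<'E'
from h import *
go((-.0819,.1148,.187,-90))
p=monitor.observe()
shot("scene","s2",(200,130,400,280),4)
E
```

```text
t 33.98 grasp loader [-79.7 120.3] z 189.7 yaw -89.49 tilt [-0.08  0.49] w 14.1 F [-8.6  6.3 19.2] gf 62.9
(-0.0819, 0.1148, 0.187, -90) -> [-2.3  4.2  2.7] rz 0.5
```

View pics/s2.png

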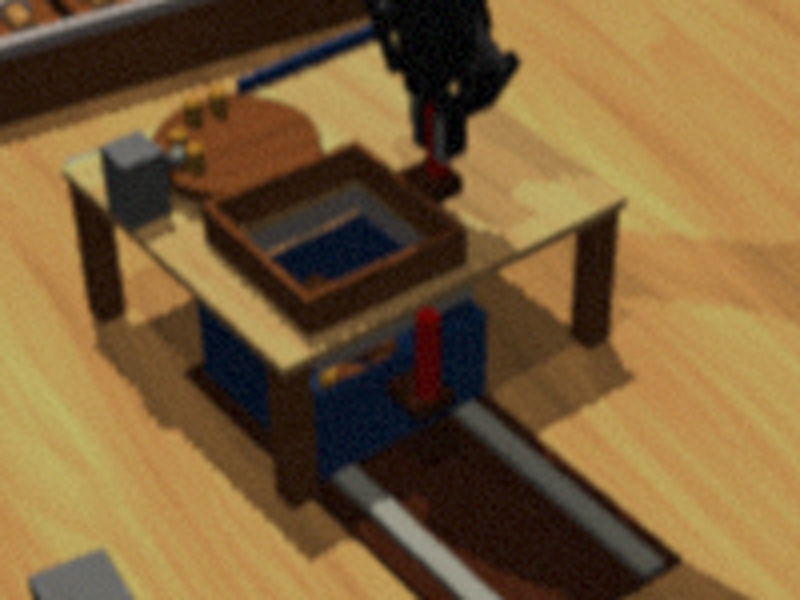

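The pocket is over the spout and looks empty, with the handles in the box below and the box still home. Now the arc back.

```bash
python3 - <<'E'
from h import *
arc(125.5,155.5,8,-90)
E
```

```text
-7, 6, 0, 0, 0, -3.8
-14, 12, 0, 0, 0, -7.5
-21, 18, 0, 0, 0, -11.2
-27, 25, 0, 0, 0, -15.0
-33, 32, 0, 0, 0, -18.8
-38, 40, 0, 0, 0, -22.5
-42, 48, 0, 0, 0, -26.2
-46, 56, 0, 0, 0, -30.0
```

step_arm:
  increments: [-7, 6, -1, 0, 0, -3.8, 1, -14, 12, -1, 0, 0, -7.5, 1, -21, 18, -1, 0, 0, -11.2, 1, -27, 25, -1, 0, 0, -15, 1, -33, 32, -1, 0, 0, -18.8, 1, -38, 40, -1, 0, 0, -22.5, 1, -42, 48, -1, 0, 0, -26.2, 1, -46, 56, -1, 0, 0, -30, 1]

```text
time_s: 34.7
ee_pos: [0.427, -0.2278, 0.3448]
orientation: [0.943, 0.333, -0.0, -0.006]
force: [-7.7, 9.5, 13.6]
width: 0.0143
gripper_force: 62.7
```

step_arm:
  increments: [-7, 6, 0, 0, 0, -3.8, 1, -14, 12, 0, 0, 0, -7.5, 1, -21, 18, 0, 0, 0, -11.2, 1, -27, 25, 0, 0, 0, -15, 1, -33, 32, 0, 0, 0, -18.8, 1, -38, 40, 0, 0, 0, -22.5, 1, -42, 48, 0, 0, 0, -26.2, 1, -46, 56, 0, 0, 0, -30, 1]

```text
time_s: 35.37
ee_pos: [0.4233, -0.3041, 0.3448]
orientation: [0.827, 0.562, -0.002, -0.003]
force: [-8.6, -0.5, 6.6]
width: 0.0145
gripper_force: 61.4
```

```bash
python3 - <<'E'
from h import *
go((-.1128,-.0830,.187,0))
E
```

```text
t 35.37 grasp loader [-140.4  -10.1] z 189.8 yaw -29.45 tilt [-0.33  0.17] w 14.5 F [-8.6 -0.5  6.6] gf 61.4
(-0.1128, -0.083, 0.187, 0) -> [-49.8  58.9   2.4] rz -29.5
```

step_arm:
  increments: [-7, 6, 0, 0, 0, -3.7, 1, -14, 12, 0, 0, 0, -7.4, 1, -22, 19, 0, 0, 0, -11, 1, -29, 26, 0, 0, 0, -14.7, 1, -35, 33, 0, 0, 0, -18.4, 1, -41, 41, 0, 0, 0, -22, 1, -46, 50, 0, 0, 0, -25.8, 1, -51, 59, 0, 0, 0, -29.5, 1]

```text
time_s: 36.03
ee_pos: [0.4613, -0.3723, 0.3449]
orientation: [0.655, 0.755, -0.001, -0.003]
force: [-6.8, 4.4, 4.5]
width: 0.0142
gripper_force: 61.2
```

step_arm:
  increments: [0, 0, 0, 0, 0, 0, 1, 0, 0, 0, 0, 0, 0, 1, 0, 0, 0, 0, 0, 0, -0.2, 0, 0, 0, 0, 0, 0, -0.2, 0, 0, 0, 0, 0, 0, -0.2, 0, 0, -40, 0, 0, 0, -0.2, 0, 0, -80, 0, 0, 0, -0.2, 0, 0, -80, 0, 0, 0, -0.2]

```text
time_s: 36.7
ee_pos: [0.4655, -0.3747, 0.4314]
orientation: [0.657, 0.753, 0.001, 0.008]
force: [-0.4, -1.5, -0.0]
width: 0.051
gripper_force: 0.0
```

```bash
python3 - <<'E'
from h import *
go((.0015,.211,.27,0),(-.03,.06,.27,0))
d=shot("top","t8"); im=d["color"]
for b in blobs("top",im,(0,180,90),(6,255,255),.203,4)+blobs("top",im,(174,180,90),(180,255,255),.203,4): print("red",b)
print(w2px("top",np.r_[Rm@[-.115,-.082]+o,.203]))
E
```

```text
t 36.70 grasp loader [-105.6  -88. ] z 276.4 yaw -0.04 tilt [ 0.72 -0.49] w 51.0 F [-0.4 -1.5 -0. ] gf 0.0
(0.0015, 0.211, 0.27, 0) -> [297.6 108.6   4.6] rz -0.0
(-0.03, 0.06, 0.27, 0) -> [146.5  77.2   5.8] rz -0.0
red (np.int32(42), [177.9, 246.6], [42.0, 609.4])
red (np.int32(38), [357.2, 246.8], [-12.8, 215.6])
red (np.int32(32), [498.5, 272.5], [-111.7, -81.7])
red (np.int32(4), [175.5, 243.8], [49.1, 614.1])
red (np.int32(4), [174.8, 248.5], [38.7, 616.6])
[498.95967804 273.95957806]
```

The turntable is back at loading (post at (−112,−82), angle −0.01 rad). Look down the spout on the way to the box post.

step_arm:
  increments: [150, 108, -10, 0, 0, 0, -0.2, 150, 108, -10, 0, 0, 0, -0.2, 150, 108, -10, 0, 0, 0, -0.2, 150, 108, -10, 0, 0, 0, -0.2, 150, 108, -10, 0, 0, 0, -0.2, 150, 108, -10, 0, 0, 0, -0.2, 150, 108, -10, 0, 0, 0, -0.2]

```text
time_s: 37.33
ee_pos: [0.5509, -0.2071, 0.4332]
orientation: [0.656, 0.755, 0.0, -0.0]
force: [-0.8, 0.1, 0.0]
width: 0.0511
gripper_force: 0.0
```

```bash
python3 - <<'E'
from h import *
go((.0015,.211,.20,0))
shot("wrist","w11")
E
```

```text
t 37.33 grasp loader [ 0.  68.1] z 278.2 yaw 0.21 tilt [-0.02  0.03] w 51.1 F [-0.8  0.1  0. ] gf 0.0
(0.0015, 0.211, 0.2, 0) -> [142.9   2.   78.3] rz 0.2
```

View pics/w11.png

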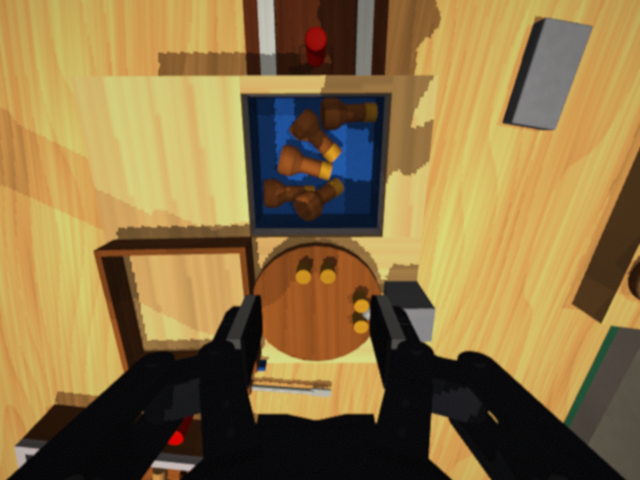

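All five handles lie in the box, below the rim, and the pocket at (175,300) is empty. Go to the box post and grip it.

step_arm:
  increments: [144, 1, 70, 0, 0, 0, -0.2, 144, 1, 70, 0, 0, 0, -0.2, 144, 1, 70, 0, 0, 0, -0.2, 144, 1, 70, 0, 0, 0, -0.2, 144, 1, 70, 0, 0, 0, -0.2, 144, 1, 70, 0, 0, 0, -0.2, 144, 1, 70, 0, 0, 0, -0.2]

```text
time_s: 37.97
ee_pos: [0.5314, -0.0683, 0.364]
orientation: [0.658, 0.753, -0.0, 0.001]
force: [-0.7, -0.4, 1.0]
width: 0.0513
gripper_force: 0.0
```

```bash
python3 - <<'E'
from h import *
go((.000,.212,.117,0))
d=shot("wrist","w12"); im=d["color"]
for b in blobs("wrist",im,(0,200,180),(6,255,255),.135,40)+blobs("wrist",im,(174,200,180),(180,255,255),.135,40): print(b)
E
```

```text
t 37.97 grasp loader [ -0.3 207.9] z 209.0 yaw -0.20 tilt [ 0.03 -0.09] w 51.3 F [-0.7 -0.4  1. ] gf 0.0
(0.0, 0.212, 0.117, 0) -> [ 4.   0.3 92. ] rz -0.2
(np.int32(375), [315.0, 258.9], [0.4, 213.0])
```

step_arm:
  increments: [4, 0, 40, 0, 0, 0, -0.2, 4, 0, 80, 0, 0, 0, -0.2, 4, 0, 92, 0, 0, 0, -0.2, 4, 0, 92, 0, 0, 0, -0.2, 4, 0, 92, 0, 0, 0, 1, 4, 0, 92, 0, 0, 0, 1, 4, 0, 92, 0, 0, 0, 1, 4, 0, 92, 0, 0, 0, 1]

```text
time_s: 38.68
ee_pos: [0.5306, -0.0635, 0.2735]
orientation: [0.658, 0.753, 0.0, 0.0]
force: [-2.6, -1.1, 5.3]
width: 0.0144
gripper_force: 58.5
```

step_arm:
  increments: [6, 0, 0, 0, 0, 0, 1, 16, 0, 0, 0, 0, 0, 1, 27, 0, 0, 0, 0, 0, 1, 38, 0, 0, 0, 0, 0, 1, 49, 0, 0, 0, 0, 0, 1, 60, 0, 0, 0, 0, 0, 1, 71, 0, 0, 0, 0, 0, 1, 82, 0, 0, 0, 0, 0, 1]

```text
time_s: 39.35
ee_pos: [0.519, 0.0179, 0.2734]
orientation: [0.658, 0.753, -0.0, 0.0]
force: [-4.4, -4.0, 8.2]
width: 0.0145
gripper_force: 59.4
```

step_arm:
  increments: [11, 0, 0, 0, 0, 0, 1, 22, 0, 0, 0, 0, 0, 1, 33, 0, 0, 0, 0, 0, 1, 44, 0, 0, 0, 0, 0, 1, 55, 0, 0, 0, 0, 0, 1, 66, 0, 0, 0, 0, 0, 1, 76, 0, 0, 0, 0, 0, 1, 84, 0, 0, 0, 0, 0, 1]

```text
time_s: 40.02
ee_pos: [0.5072, 0.1017, 0.2734]
orientation: [0.658, 0.753, -0.001, -0.001]
force: [-6.5, -4.6, 10.5]
width: 0.0147
gripper_force: 59.7
```

step_arm:
  increments: [4, 0, 0, 0, 0, 0, 1, 6, 0, 0, 0, 0, 0, 1, 6, 0, 0, 0, 0, 0, 1]

```text
time_s: 40.27
ee_pos: [0.5066, 0.1051, 0.2734]
orientation: [0.658, 0.753, -0.001, 0.001]
force: [-4.3, -8.1, 9.9]
width: 0.0146
gripper_force: 59.6
```

```bash
python3 - <<'E'
from h import *
go((.000,.380,.117,0))
E
```

```text
t 40.27 grasp loader [ -1.5 382.9] z 118.4 yaw -0.15 tilt [-0.05 -0.17] w 14.6 F [-4.3 -8.1  9.9] gf 59.6
(0.0, 0.38, 0.117, 0) -> [-3.3  1.4  1.4] rz -0.2
```

step_arm:
  increments: [4, 0, 0, 0, 0, 0, 1, 4, 0, 0, 0, 0, 0, 1, 4, 0, 0, 0, 0, 0, 1]

```text
time_s: 40.52
ee_pos: [0.5063, 0.1058, 0.2734]
orientation: [0.659, 0.752, -0.002, 0.002]
force: [-2.7, -15.3, 9.0]
width: 0.0147
gripper_force: 59.5
```

step_arm:
  increments: [-5, 0, 0, 0, 0, 0, -0.2, -5, 0, 0, 0, 0, 0, -0.2, -5, 0, 0, 0, 0, 0, -0.2, -5, 0, -42, 0, 0, 0, -0.2, -5, 0, -84, 0, 0, 0, -0.2, -5, 0, -120, 0, 0, 0, -0.2, -5, 0, -120, 0, 0, 0, -0.2]

```text
time_s: 41.1
ee_pos: [0.5107, 0.1083, 0.3984]
orientation: [0.657, 0.754, 0.006, 0.003]
force: [0.9, -0.0, 0.3]
width: 0.0515
gripper_force: 0.0
```

```bash
python3 - <<'E'
from h import *
go((.079,.649,.12,0),(.079,.649,.036,0))
d=shot("wrist","w13"); im=d["color"]
for b in blobs("wrist",im,(0,200,180),(6,255,255),.135,40)+blobs("wrist",im,(174,200,180),(180,255,255),.135,40): print(b)
E
```

```text
t 41.10 grasp loader [  5.3 386.4] z 243.4 yaw 0.07 tilt [0.76 0.29] w 51.5 F [ 0.9 -0.   0.3] gf 0.0
(0.079, 0.649, 0.12, 0) -> [262.6  74.4 125.3] rz 0.1
(0.079, 0.649, 0.036, 0) -> [262.3  73.2 209.3] rz 0.1
(np.int32(232), [304.0, 252.7], [-0.7, 383.2])
```

The box is fully out (post moved 213 → 383 mm). Go above the lid knob with the tool square to the lid (its yaw is −7.6° relative to the loader).

step_arm:
  increments: [262, 74, 125, 0, 0, 7.6, -0.2, 262, 74, 125, 0, 0, 7.6, -0.2, 262, 74, 125, 0, 0, 7.6, -0.2, 262, 74, 125, 0, 0, 7.6, -0.2, 262, 74, 125, 0, 0, 7.6, -0.2, 262, 74, 125, 0, 0, 7.6, -0.2, 262, 74, 125, 0, 0, 7.6, -0.2, 262, 74, 125, 0, 0, 7.6, -0.2]

```text
time_s: 41.82
ee_pos: [0.5425, 0.3866, 0.2621]
orientation: [0.702, 0.712, -0.0, -0.003]
force: [-0.7, 1.1, -0.4]
width: 0.0516
gripper_force: 0.0
```

step_arm:
  increments: [0, 0, 0, 0, 0, 0, -0.2, 0, 0, 0, 0, 0, 0, -0.2, 0, 0, 0, 0, 0, 0, -0.2]

```text
time_s: 42.07
ee_pos: [0.5456, 0.3749, 0.2668]
orientation: [0.707, 0.708, -0.001, 0.0]
force: [0.8, -0.5, 0.1]
width: 0.0509
gripper_force: 0.0
```

```bash
python3 - <<'E'
from h import *
go((.079,.649,.036,-7.6))
d=shot("wrist","w14"); im=d["color"]
for b in blobs("wrist",im,(0,200,180),(6,255,255),.048,40)+blobs("wrist",im,(174,200,180),(180,255,255),.048,40): print(b)
d=shot("top","t9"); im=d["color"]
hsv=cv2.cvtColor(im,cv2.COLOR_BGR2HSV); m=cv2.inRange(hsv,np.array((100,150,40)),np.array((125,255,255)))
n,_,st,c=cv2.connectedComponentsWithStats(m)
for i in range(1,n):
    if st[i,4]>200: print(st[i].tolist(),c[i].round(1),(inv(px2w("top",*c[i],.085))*1e3).round(1))
cv2.imwrite("pics/t9c.png",cv2.resize(im[190:320,270:400],None,fx=4.5,fy=4.5,interpolation=cv2.INTER_CUBIC))
E
```

```text
t 42.07 grasp loader [ 74.1 645. ] z 111.8 yaw -7.74 tilt [-0.01 -0.09] w 50.9 F [ 0.8 -0.5  0.1] gf 0.0
(0.079, 0.649, 0.036, -7.6) -> [ 4.5  4.3 75.8] rz -0.1
(np.int32(752), [323.4, 260.3], [80.7, 652.6])
[153, 222, 57, 55, 2039] [187.8 252. ] [ 52.6 615.1]
[294, 226, 62, 62, 1688] [324.1 257.6] [ -6.5 288. ]
```

step_arm:
  increments: [5, 5, 30, 0, 0, 0, -0.2, 5, 5, 60, 0, 0, 0, -0.2, 5, 5, 75, 0, 0, 0, -0.2, 5, 5, 75, 0, 0, 0, -0.2, 5, 5, 75, 0, 0, 0, 1, 5, 5, 75, 0, 0, 0, 1, 5, 5, 75, 0, 0, 0, 1, 5, 5, 75, 0, 0, 0, 1]

```text
time_s: 42.83
ee_pos: [0.5514, 0.3817, 0.1937]
orientation: [0.706, 0.708, 0.001, 0.0]
force: [-0.2, -1.1, 3.4]
width: 0.0201
gripper_force: 59.0
```

```bash
python3 - <<'E'
from h import *
go((0,.291,.200,0))
E
```

```text
t 42.83 grasp loader [ 81.2 651.3] z 38.7 yaw -7.65 tilt [0.15 0.07] w 20.1 F [-0.2 -1.1  3.4] gf 59.0
(0, 0.291, 0.2, 0) -> [-367.5  -31.6 -161.8] rz -7.6
```

step_arm:
  increments: [0, 0, -20, 0, 0, 0, 1, 0, 0, -60, 0, 0, 0, 1, 0, 0, -100, 0, 0, 0, 1, 0, 0, -140, 0, 0, 0, 1, -120, -10, -175, 0, 0, -7.6, 1, -120, -10, -175, 0, 0, -7.6, 1, -120, -10, -175, 0, 0, -7.6, 1, -120, -10, -175, 0, 0, -7.6, 1]

```text
time_s: 43.5
ee_pos: [0.5413, 0.2512, 0.3701]
orientation: [0.662, 0.75, -0.001, 0.002]
force: [0.5, -1.7, -2.1]
width: 0.0204
gripper_force: 59.1
```

```bash
python3 - <<'E'
from h import *
go((0,.291,.210,0))
E
```

```text
t 43.50 grasp loader [ 53.3 522.6] z 215.1 yaw -0.73 tilt [ 0.14 -0.23] w 20.4 F [ 0.5 -1.7 -2.1] gf 59.1
(0, 0.291, 0.21, 0) -> [-232.9  -50.1    6. ] rz -0.7
```

step_arm:
  increments: [-233, -52, 0, 0, 0, -0.7, 1, -233, -52, 0, 0, 0, -0.7, 1, -233, -52, 0, 0, 0, -0.7, 1, -233, -52, 0, 0, 0, -0.7, 1, -233, -52, 0, 0, 0, -0.7, 1, -233, -52, 0, 0, 0, -0.7, 1, -233, -52, 0, 0, 0, -0.7, 1, -233, -52, 0, 0, 0, -0.7, 1]

```text
time_s: 44.17
ee_pos: [0.5206, 0.0213, 0.3674]
orientation: [0.655, 0.756, 0.0, 0.0]
force: [0.7, 1.4, -1.5]
width: 0.0199
gripper_force: 59.1
```

step_arm:
  increments: [0, 0, 0, 0, 0, 0, 1, 0, 0, 0, 0, 0, 0, 1, 0, 0, 0, 0, 0, 0, 1, 0, 0, 0, 0, 0, 0, 1]

```text
time_s: 44.5
ee_pos: [0.5212, 0.0254, 0.3666]
orientation: [0.652, 0.759, 0.0, -0.0]
force: [0.2, 0.0, -1.5]
width: 0.0206
gripper_force: 59.1
```

```bash
python3 - <<'E'
from h import *
go((0,.291,.150,0),(0,.291,.117,0))
E
```

```text
t 44.50 grasp loader [  2.3 302.5] z 211.6 yaw 0.84 tilt [-0.    0.02] w 20.6 F [ 0.2  0.  -1.5] gf 59.1
(0, 0.291, 0.15, 0) -> [-11.4  -2.5  61.6] rz 0.8
(0, 0.291, 0.117, 0) -> [-11.4  -2.5  94.6] rz 0.8
```

step_arm:
  increments: [-11, -2, 0, 0, 0, 0.8, 1, -11, -2, 30, 0, 0, 0.8, 1, -11, -2, 62, 0, 0, 0.8, 1, -11, -2, 62, 0, 0, 0.8, 1, -11, -2, 62, 0, 0, 0.8, 1, -11, -2, 62, 0, 0, 0.8, 1]

```text
time_s: 45.0
ee_pos: [0.5212, 0.0123, 0.3055]
orientation: [0.658, 0.753, 0.0, 0.0]
force: [0.9, -0.7, -1.4]
width: 0.02
gripper_force: 59.1
```

```bash
python3 - <<'E'
from h import *
go((0,.291,.1175,0))
E
```

```text
t 45.00 grasp loader [  0.6 289.3] z 150.5 yaw -0.16 tilt [ 0.06 -0.02] w 20.0 F [ 0.9 -0.7 -1.4] gf 59.1
(0, 0.291, 0.1175, 0) -> [ 1.7 -0.5 33. ] rz -0.2
```

step_arm:
  increments: [2, 0, 10, 0, 0, 0, 1, 2, 0, 20, 0, 0, 0, 1, 2, 0, 28, 0, 0, 0, 1, 2, 0, 33, 0, 0, 0, 1, 2, 0, 33, 0, 0, 0, 1, 2, 0, 33, 0, 0, 0, 1]

```text
time_s: 45.5
ee_pos: [0.5204, 0.0145, 0.2726]
orientation: [0.658, 0.753, 0.0, -0.001]
force: [-2.2, 1.0, 9.8]
width: 0.0204
gripper_force: 60.5
```

```bash
python3 - <<'E'
from h import *
go((0,.291,.1175,0))
E
```

```text
t 45.50 grasp loader [-1.000e-01  2.919e+02] z 117.6 yaw -0.14 tilt [-0.03  0.07] w 20.4 F [-2.2  1.   9.8] gf 60.5
(0, 0.291, 0.1175, 0) -> [-0.7  0.   0.1] rz -0.1
```

Contact at the predicted seated height (117.6 mm). Release, rise and check.

step_arm:
  increments: [0, 0, 0, 0, 0, 0, -0.2, 0, 0, 0, 0, 0, 0, -0.2, 0, 0, 0, 0, 0, 0, -0.2, 0, 0, -30, 0, 0, 0, -0.2, 0, 0, -70, 0, 0, 0, -0.2, 0, 0, -110, 0, 0, 0, -0.2, 0, 0, -110, 0, 0, 0, -0.2]

```text
time_s: 46.08
ee_pos: [0.5231, 0.0138, 0.3878]
orientation: [0.658, 0.753, 0.005, 0.004]
force: [0.5, -0.3, -0.3]
width: 0.0514
gripper_force: 0.0
```

step_arm:
  increments: [0, -200, -80, 0, 0, 0, -0.2, -60, -60, -80, 0, 0, 0, -0.2, -120, -60, -80, 0, 0, 0, -0.2, -120, -60, -80, 0, 0, 0, -0.2, -120, -60, -80, 0, 0, 0, -0.2, -120, -60, -80, 0, 0, 0, -0.2, -120, -60, -80, 0, 0, 0, -0.2]

```text
time_s: 46.67
ee_pos: [0.4769, -0.1131, 0.4619]
orientation: [0.659, 0.752, 0.0, 0.0]
force: [-0.7, 0.6, -1.1]
width: 0.0512
gripper_force: 0.0
```

```bash
python3 - <<'E'
from h import *
go()
shot("scene","s3",(180,110,420,290),3.3)
d=shot("wrist","w15"); im=d["color"]
for b in blobs("wrist",im,(0,200,150),(6,255,255),.127,40)+blobs("wrist",im,(174,200,150),(180,255,255),.127,40): print(b)
E
```

```text
t 46.67 grasp loader [-60.4 171.2] z 306.9 yaw -0.28 tilt [0.05 0.02] w 51.2 F [-0.7  0.6 -1.1] gf 0.0
```

View pics/s3.png

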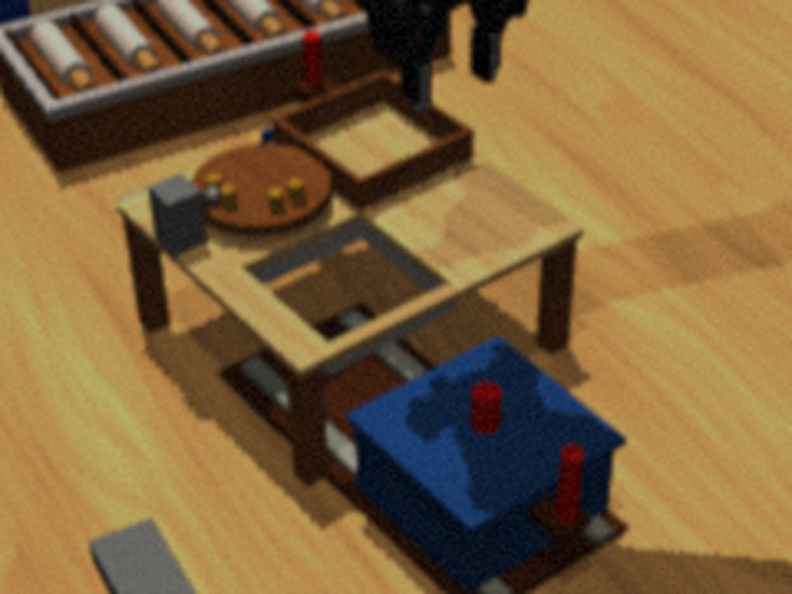

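The lid (knob at (487,405)) sits flat and square on the box, the box is fully out, the empty pocket is at its loading place, and the gripper is clear. I'm handing in.

```bash
python3 -c "
from h import *
print(manip.close_job())"
```

```text
the job is handed in; nothing more can be done
None
```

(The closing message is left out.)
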